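# Take the stack of setting rings apart and put each ring back in its own case

### The arm

A 7-joint arm with a two-finger parallel gripper is mounted at the origin on a cart in front of the work surface, level with it; the furniture and walls round the work are solid. World frame = base frame: x ahead of the robot, y to its left, z up, the work surface at z = 0. Lengths are in m, angles in degrees, forces in N, time in s.
With the tool pointing down it reaches from about 0.425 to 1.025 m from the base axis. Payload 9.4 kg.
Tool frame: the origin (TCP) lies at the centre of the arm's flange, where the gripper is bolted on; the fingertips stand 173 mm ahead of it and the grasp point (between the pads) lies 155 mm ahead of it; z points along the fingers, x is the direction in which the jaws open and shut, and the axes are right-handed (so a half turn about z gives the same grasp; the last joint's range is limited). The gripper opens to 85 mm and grips with 20 to 120 N. Pads are 22 mm wide; open, the fingers measure 114 mm over their backs; the gripper's body (76 mm by 85 mm) begins 54 mm behind the grasp point. The pads swing forward as they close: fully open they stand 13 mm farther back than shut.
Start: joints at [-75.499, 34.337, -0.143, 91.639, 0.103, 54.024, -4.572], TCP at [0.235, 0.686, 0.405] pointing down, gripper open.
Joint ranges: [-147.43, 147.43], [-19.82, 112.94], [-74.19, 73.91], [6.32, 146.72], [-59.91, 239.91], [6.04, 106.73], [-150.56, 150.56]. Speed limits (degrees/s): [127.2, 127.2, 172.46, 172.46, 180, 180, 180].

### API

Orientations are given as a 3x3 rotation matrix whose columns are the frame's x, y, z axes.
In Python, from cell import r gives the robot as it stands.
- The arm moves only by the shell command python3 -m inch 'ROWS' [FORCE]. ROWS is a JSON object of lists of equal length, an entry for each row: "slide": the shift along the tool's x, y, z in m, a list of three; "rotation": the turn, a rotation vector about the tool's x, y, z in degrees, a list of three; "claw": the opening, from 0 (shut) to 1 (fully open). A call has 1 to 8 rows; each row is the pose to reach, as a shift and turn from the pose commanded when the call began, along the tool's axes at that moment; what a row does not reach only later rows make up. A row lasts 1/8 s, in which the tool goes at most 62.5 mm and 10.7 degrees, less where a joint would pass 70% of its speed; a pose out of reach is approached as far as the arm can. A call with a gripper value outside its range is refused whole. The fingers move at their own pace and stop on an object; FORCE is the grip in N (left out, the last holds). Time passes only in rows, so rows that repeat a pose let the fingers close. It gives the time, the measured TCP pose, the force and the opening at its end, in the units of the state.
- r.get_state(): the state, without advancing time (a new reading comes with each control period).
- r.snapshot(name): name is "scene" or "top"; returns a dict with "pixels" (400x640x3 uint8, red, green, blue), "range_z" (400x640 float32, m along the optical axis (not along the pixel's ray), 0 where there is no reading), "camera_matrix" (3x3 intrinsics, pixels), "pose" (4x4, takes a point from camera to world coordinates). Camera axes: x right, y up, looking along -z (the intrinsics and any distortion apply to the point x, -y, -z); pixel columns grow to the right and rows downward; lengths in m; the calibration is good to about 2 mm. A picture is of the moment at which its call begins.
- r.job_done(): hands the job in, once; it reports no verdict.
The state is a dict: "time_s": time; "joint_positions": joint angles; "qd": joint speeds; "joint_efforts": joint torques, N m; "tool_pos": TCP position; "eef_rot": TCP orientation; "force": force on the tool from outside, world axes, zero at the start; "ft_torque": the same for the moment, N m; "gripper_width": finger opening in m.
Only numpy, scipy, OpenCV 4.12 (cv2) and the standard library are available. Lean on these libraries where they do the work, as an engineer would, in place of code of your own. Each camera call takes 0.05 s, during which the arm holds its last target.

### The job

The four steel setting rings are still stacked on the black granite plate. Take the stack apart from the top down, one ring at a time, and lay each ring flat in the nest of the case base that fits it: smallest ring in the smallest nest, and so on up to the largest. Set the rings down rather than dropping them, do not tip one over, and leave the dropper bottle and the loupe standing where they are.

Things in the scene. Friction and masses are not known exactly. Their poses are not given: they have to be found in the camera images.
- ring_26: The smallest of four steel setting rings with a dark band: 26 mm outside diameter, 8 mm bore, 14 mm thick. At the start top in the stack, lying on the 36 mm ring, which stands out 5 mm all round. Origin: centre of its underside; z is its axis (up); round, so yaw does not matter. Grip across the outside, on the upper part, fingertips clear of what lies below.
- ring_36: The second smallest of four steel setting rings with a dark band: 36 mm outside diameter, 14 mm bore, 16 mm thick. At the start second from the top in the stack, lying on the 46 mm ring, which stands out 5 mm all round. Origin: centre of its underside; z is its axis (up); round, so yaw does not matter. Grip across the outside, on the upper part, fingertips clear of what lies below.
- ring_46: The second largest of four steel setting rings with a dark band: 46 mm outside diameter, 20 mm bore, 18 mm thick. At the start third from the top in the stack, lying on the 56 mm ring, which stands out 5 mm all round. Origin: centre of its underside; z is its axis (up); round, so yaw does not matter. Grip across the outside, on the upper part, fingertips clear of what lies below.
- ring_56: The largest of four steel setting rings with a dark band: 56 mm outside diameter, 26 mm bore, 20 mm thick. At the start bottom in the stack, lying on the black granite plate (90 mm square, top 20 mm above the bench). Origin: centre of its underside; z is its axis (up); round, so yaw does not matter. Grip across the outside, on the upper part, fingertips clear of what lies below.
- case_26: The smallest of four open grey case bases, fixed: 56 mm square, 10 mm high, with a round nest in blue felt. Origin: centre of its underside, under the nest's middle; z up. Nest floor 5 mm above the bench, 34 mm across (4 mm play round the ring); cone wall flaring to 42 mm at the mouth, 10 mm above the bench. The 26 mm ring seated in it stands 9 mm proud of the case.
- case_36: The second smallest of four open grey case bases, fixed: 66 mm square, 10 mm high, with a round nest in blue felt. Origin: centre of its underside, under the nest's middle; z up. Nest floor 5 mm above the bench, 44 mm across (4 mm play round the ring); cone wall flaring to 52 mm at the mouth, 10 mm above the bench. The 36 mm ring seated in it stands 11 mm proud of the case.
- case_46: The second largest of four open grey case bases, fixed: 76 mm square, 10 mm high, with a round nest in blue felt. Origin: centre of its underside, under the nest's middle; z up. Nest floor 5 mm above the bench, 54 mm across (4 mm play round the ring); cone wall flaring to 62 mm at the mouth, 10 mm above the bench. The 46 mm ring seated in it stands 13 mm proud of the case.
- case_56: The largest of four open grey case bases, fixed: 86 mm square, 10 mm high, with a round nest in blue felt. Origin: centre of its underside, under the nest's middle; z up. Nest floor 5 mm above the bench, 64 mm across (4 mm play round the ring); cone wall flaring to 72 mm at the mouth, 10 mm above the bench. The 56 mm ring seated in it stands 15 mm proud of the case.
- dropper_bottle: White dropper bottle with a red nozzle, a loose bystander, standing upright: 34 mm diameter, 97 mm high. Origin: centre of its underside; z up.
- loupe: Black eye loupe, a loose bystander, standing on its wide end: 34 mm diameter, 36 mm high. Origin: centre of its underside; z up.

How it is judged (in metres and radians):
On the way, in this order (a step that is already met when the one before it is completed fails the run):
1. the 26 mm ring lies flat in the nest of the 56 mm case, let go (horizontal distance between ring_26 and case_26 below 0.008 m and z of ring_26 in the frame of case_26 below 0.0075 m and angle between ring_26's own z axis and vertical below 0.1 rad and contact force between ring_26 and the fingers below 0.05 N and linear speed of ring_26 below 0.03 m/s), for 0.2 s.
2. the 36 mm ring lies flat in the nest of the 66 mm case, let go (horizontal distance between ring_36 and case_36 below 0.008 m and z of ring_36 in the frame of case_36 below 0.0075 m and angle between ring_36's own z axis and vertical below 0.1 rad and contact force between ring_36 and the fingers below 0.05 N and linear speed of ring_36 below 0.03 m/s), for 0.2 s.
3. the 46 mm ring lies flat in the nest of the 76 mm case, let go (horizontal distance between ring_46 and case_46 below 0.008 m and z of ring_46 in the frame of case_46 below 0.0075 m and angle between ring_46's own z axis and vertical below 0.1 rad and contact force between ring_46 and the fingers below 0.05 N and linear speed of ring_46 below 0.03 m/s), for 0.2 s.
4. the 56 mm ring lies flat in the nest of the 86 mm case, let go (horizontal distance between ring_56 and case_56 below 0.008 m and z of ring_56 in the frame of case_56 below 0.0075 m and angle between ring_56's own z axis and vertical below 0.1 rad and contact force between ring_56 and the fingers below 0.05 N and linear speed of ring_56 below 0.03 m/s), for 0.2 s.
At the end, for the whole second after the job is handed in: Every ring is let go and at rest in its own nest: centre within 8 mm of the case's, underside under 2.5 mm above the nest floor, axis within 0.1 rad of vertical. Bottle and loupe upright (0.2 rad) within 30 mm of their start (all of step 1 and all of step 2 and all of step 3 and all of step 4 and angle between each of dropper_bottle, loupe's own z axis and vertical below 0.2 rad and distance of each of dropper_bottle, loupe from where it was at the start of the episode below 0.03 m); the robot touches nothing.
It fails at once if a ring is tipped more than 0.6 rad (angle between any of ring_26, ring_36, ring_46, ring_56's own z axis and vertical above 0.6 rad).
It fails at once if a ring is dropped or thrown (in free flight faster than 0.6 m/s, a fall of about 18 mm) ((contact force between ring_26 and anything else below 0.01 N and linear speed of ring_26 above 0.6 m/s) or (contact force between ring_36 and anything else below 0.01 N and linear speed of ring_36 above 0.6 m/s) or (contact force between ring_46 and anything else below 0.01 N and linear speed of ring_46 above 0.6 m/s) or (contact force between ring_56 and anything else below 0.01 N and linear speed of ring_56 above 0.6 m/s)).
It fails at once if the dropper bottle or the loupe is knocked over or pushed more than 30 mm (angle between any of dropper_bottle, loupe's own z axis and vertical above 0.5 rad or distance of any of dropper_bottle, loupe from where it was at the start of the episode above 0.03 m).
It also fails if it takes over 128 s, if anything falls off the work surface, if the arm or the gripper's body presses on something with over 40 N, if the wrist force passes 120 N, or if a joint passes its speed limit or range.

## Working session

There is one attempt and no reset: what is moved stays moved. The work goes in short steps, Python scripts to look and compute and a shell command to move; the robot and the scene stay as the last step left them, time stands still between calls to the robot, and variables do not carry over. Pictures are saved under pics/ and viewed, and the job is handed in when it is done.

```bash
ls; mkdir -p pics
python3 - <<'E'
from cell import r
import cv2,numpy as np
s=r.get_state()
for k in s: print(k,np.round(s[k],4).tolist())
for n in("scene","top"):
    d=r.snapshot(n); cv2.imwrite(f"pics/{n}0.png",d["pixels"][:,:,::-1]); np.savez(f"{n}0.npz",**d)
    print(d["camera_matrix"].tolist(),np.round(d["pose"],3).tolist())
E
```

```text
pics
time_s 0.0
joint_positions [-75.4999, 34.3849, -0.1452, 91.6802, 0.1039, 54.0219, -4.5732]
qd [-0.023, 0.0141, -0.0072, -0.024, -0.0013, 0.0417, -0.0106]
joint_efforts [0.0014, -77.6435, 1.5652, -25.8014, 0.0124, 0.0087, 0.0]
tool_pos [0.2347, 0.6858, 0.4038]
eef_rot [[0.3238, 0.9461, -0.0003], [0.9461, -0.3238, -0.0015], [-0.0015, 0.0002, -1.0]]
force [-0.2834, -0.3412, -0.1795]
ft_torque [-0.0299, -0.006, -0.028]
gripper_width 0.0854
[[515.1154177180865, 0.0, 317.80251466821903], [0.0, 515.1154177180865, 199.29740793373682], [0.0, 0.0, 1.0]] [[-0.858, 0.215, -0.466, -0.22], [-0.513, -0.396, 0.762, 1.022], [-0.021, 0.893, 0.45, 0.718], [0.0, 0.0, 0.0, 1.0]]
[[471.57715735482606, 0.0, 318.1437072480501], [0.0, 471.57715735482606, 198.75562916889518], [0.0, 0.0, 1.0]] [[-0.067, 0.976, -0.206, 0.238], [-0.998, -0.065, 0.016, -0.051], [0.002, 0.207, 0.978, 1.181], [0.0, 0.0, 0.0, 1.0]]
```

View pics/scene0.png

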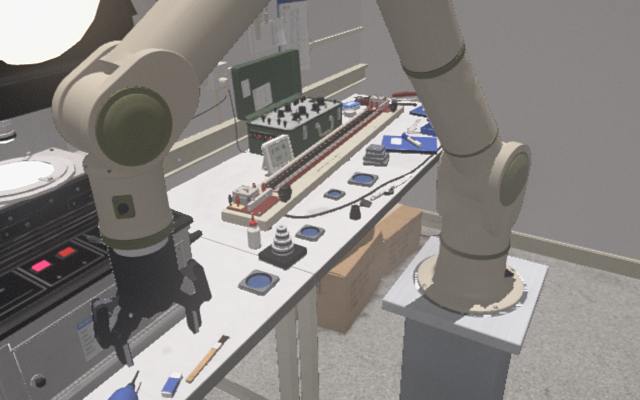

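View pics/top0.png

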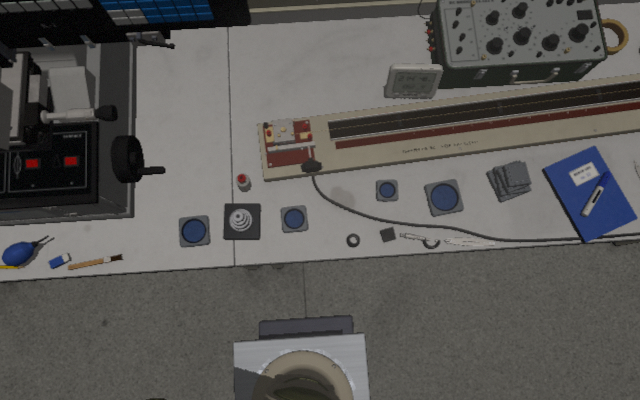

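```bash
cat > h.py <<'E'
import numpy as np,cv2
def world(d,u,v,z=None):
    K=d["camera_matrix"];P=d["pose"]
    ray=np.array([(u-K[0,2])/K[0,0],-(v-K[1,2])/K[1,1],-1.0])
    if z is None: return (P@np.r_[ray*d["range_z"][int(round(v)),int(round(u))],1])[:3]
    w=P[:3,:3]@ray; return P[:3,3]+w*(z-P[2,3])/w[2]
def cloud(d):
    K=d["camera_matrix"];P=d["pose"];v,u=np.mgrid[0:400,0:640]
    Z=d["range_z"].astype(float)
    c=np.stack([(u-K[0,2])/K[0,0]*Z,-(v-K[1,2])/K[1,1]*Z,-Z],-1)
    return c@P[:3,:3].T+P[:3,3]
def crop(d,name,u0,v0,u1,v1,k):
    im=d["pixels"][v0:v1,u0:u1,::-1]
    im=cv2.resize(im,None,fx=k,fy=k,interpolation=cv2.INTER_CUBIC)
    cv2.imwrite("pics/"+name,im)
E
python3 - <<'E'
from h import *
d=dict(np.load("top0.npz")); crop(d,"c1.png",170,160,330,260,5); crop(d,"c2.png",330,160,490,260,5)
for u,v in [(270,240),(194,231),(241,219),(225,220),(294,219),(387,190),(444,197),(353,240),(242,180)]: print(u,v,world(d,u,v).round(4))
c=cloud(d)
hsv=cv2.cvtColor(d["pixels"],cv2.COLOR_RGB2HSV)
m=((hsv[...,0]>100)&(hsv[...,0]<130)&(hsv[...,1]>90)).astype(np.uint8)
n,l,st,ce=cv2.connectedComponentsWithStats(m)
for i in range(1,n):
    if st[i,4]>80 and 150<ce[i][1]<260: print(st[i],ce[i],c[l==i].mean(0).round(4),(np.ptp(c[l==i],axis=0)).round(4))
E
```

```text
270 240 [ 0.3894  0.0583 -0.0034]
194 231 [0.4238 0.247  0.0044]
241 219 [0.4321 0.1159 0.0853]
225 220 [0.4448 0.1667 0.0147]
294 219 [ 0.437  -0.0055  0.0081]
387 190 [ 0.4979 -0.2479  0.    ]
444 197 [ 0.4693 -0.3909  0.0035]
353 240 [ 0.3752 -0.1502 -0.0004]
242 180 [0.5297 0.1122 0.0733]
[ 544  146   93   96 4115] [590.44714459 195.30352369] [ 0.447  -0.7571  0.0174] [0.3395 0.815  1.1807]
[381 184  13  12 116] [386.64655172 189.85344828] [ 0.4974 -0.2463  0.0043] [0.0303 0.0316 0.015 ]
[432 186  25  24 453] [443.67770419 197.16335541] [ 0.4667 -0.3869  0.0149] [0.261  0.3709 1.183 ]
[286 211  17  16 210] [293.65714286 218.64285714] [ 0.4367 -0.005   0.0156] [0.2215 0.0661 1.1829]
[182 220  23  23 393] [193.41221374 230.93638677] [0.4229 0.2468 0.0108] [0.2142 0.3275 1.1825]
[  2 242  33  24 549] [ 17.59562842 253.43169399] [0.3912 0.6601 0.0441] [0.1821 0.751  1.1594]
```

View pics/c1.png

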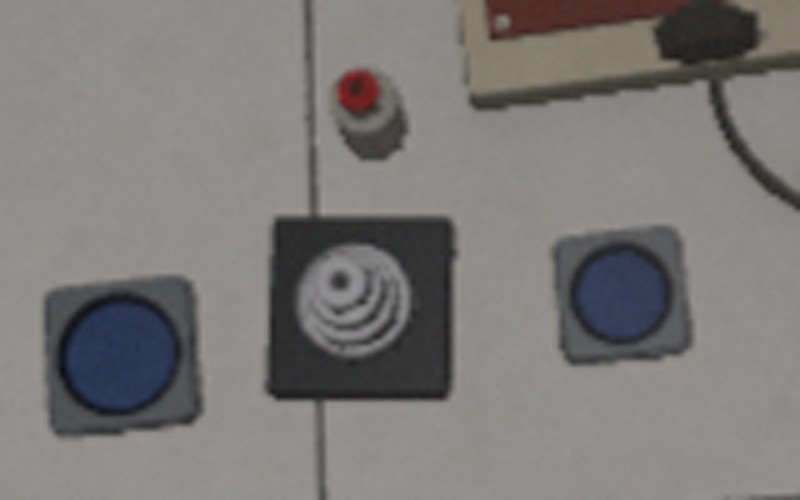

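View pics/c2.png

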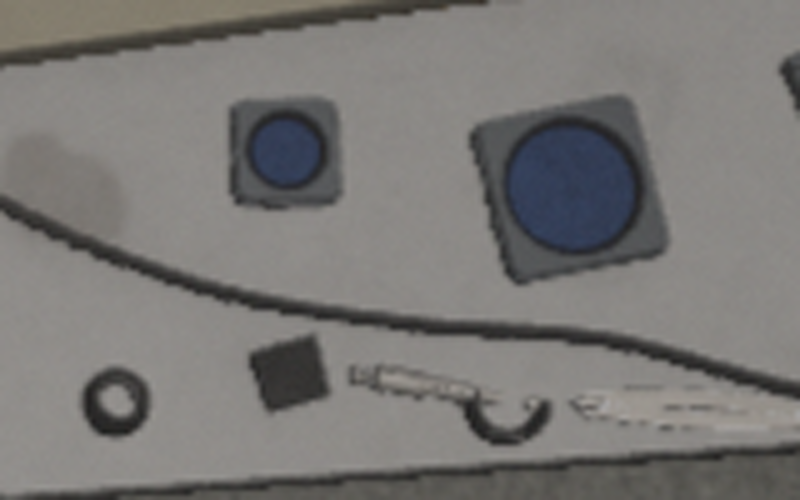

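Run:
```python
from h import *
d=dict(np.load("top0.npz")); crop(d,"c3.png",220,200,264,243,14)
e=dict(np.load("scene0.npz")); crop(e,"c4.png",235,210,315,270,10)
crop(e,"c5.png",310,150,400,225,8)
for n,d in(("top",d),("scene",e)):
    hsv=cv2.cvtColor(d["pixels"],cv2.COLOR_RGB2HSV)
    m=((hsv[...,0]>100)&(hsv[...,0]<130)&(hsv[...,1]>90)).astype(np.uint8)
    cs,_=cv2.findContours(m,cv2.RETR_EXTERNAL,cv2.CHAIN_APPROX_NONE)
    for c in cs:
        a=cv2.contourArea(c)
        if a<20 or a>600: continue
        M=cv2.moments(c);(u,v),ax,an=cv2.fitEllipse(c)
        print(n,a,np.round([u,v],1),np.round(ax,1),world(d,u,v,.006).round(4),world(d,M['m10']/M['m00'],M['m01']/M['m00'],.006).round(4))
```

```text
top 95.0 [ 56.2 261.8] [ 8.7 15.2] [0.3691 0.5876 0.006 ] [0.369  0.5877 0.006 ]
top 509.5 [ 17.6 253.5] [19.9 32.9] [0.3962 0.684  0.006 ] [0.3963 0.6841 0.006 ]
top 362.0 [193.4 230.9] [20.7 22.4] [0.4238 0.2481 0.006 ] [0.4238 0.2481 0.006 ]
top 186.5 [293.7 218.6] [15.3 15.7] [ 0.4383 -0.0046  0.006 ] [ 0.4383 -0.0046  0.006 ]
top 418.5 [443.7 197.1] [22.3 24. ] [ 0.4684 -0.3894  0.006 ] [ 0.4684 -0.3893  0.006 ]
top 98.0 [386.6 189.9] [10.7 12. ] [ 0.4971 -0.246   0.006 ] [ 0.497 -0.246  0.006]
scene 236.0 [124.6 393.6] [13.1 28. ] [0.4266 0.6384 0.006 ] [0.4273 0.6392 0.006 ]
scene 103.0 [170.  384.5] [ 8.9 16.5] [0.3714 0.5828 0.006 ] [0.3715 0.5827 0.006 ]
scene 542.0 [409.  142.8] [13.9 63.9] [ 0.4566 -0.7716  0.006 ] [ 0.4565 -0.7688  0.006 ]
scene 87.5 [428.1 129.5] [10.1 14. ] [ 0.4455 -0.9534  0.006 ] [ 0.4462 -0.9535  0.006 ]
scene 44.0 [419.  110.4] [ 7.1 13.3] [ 0.5749 -1.1876  0.006 ] [ 0.5751 -1.187   0.006 ]
scene 22.0 [350.2 103.8] [ 3.8 15.2] [ 0.9069 -1.1399  0.006 ] [ 0.9006 -1.1344  0.006 ]
```

View pics/c3.png

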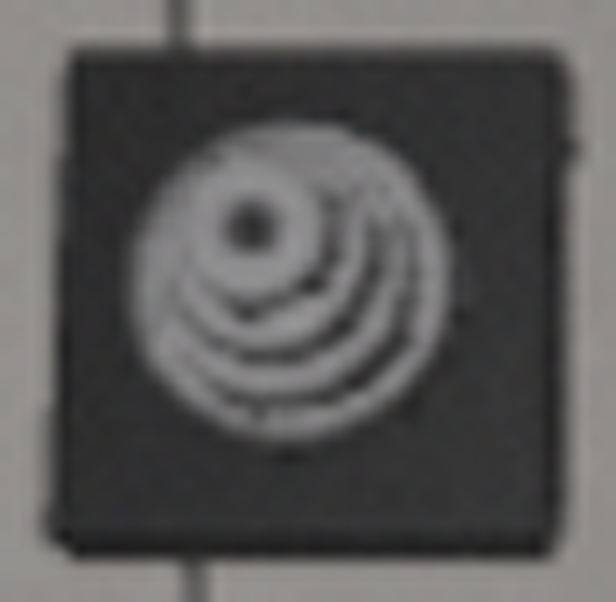

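View pics/c4.png

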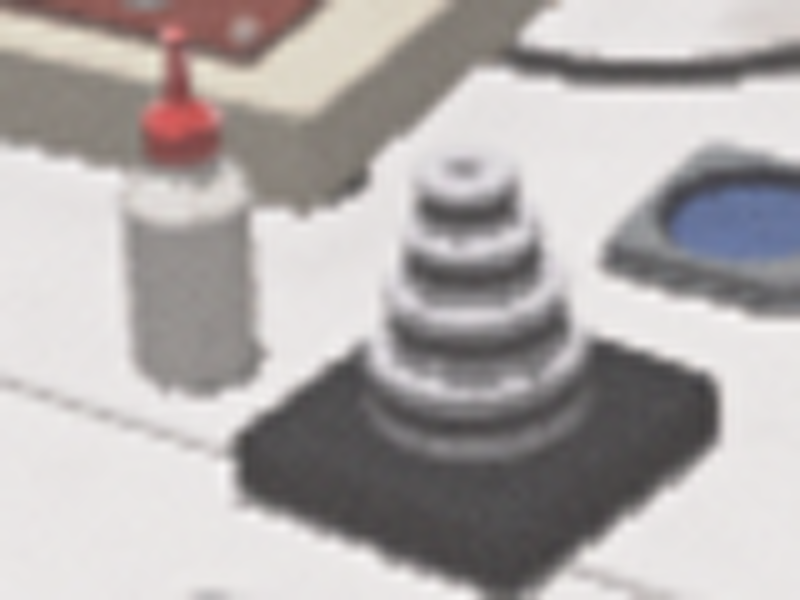

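View pics/c5.png

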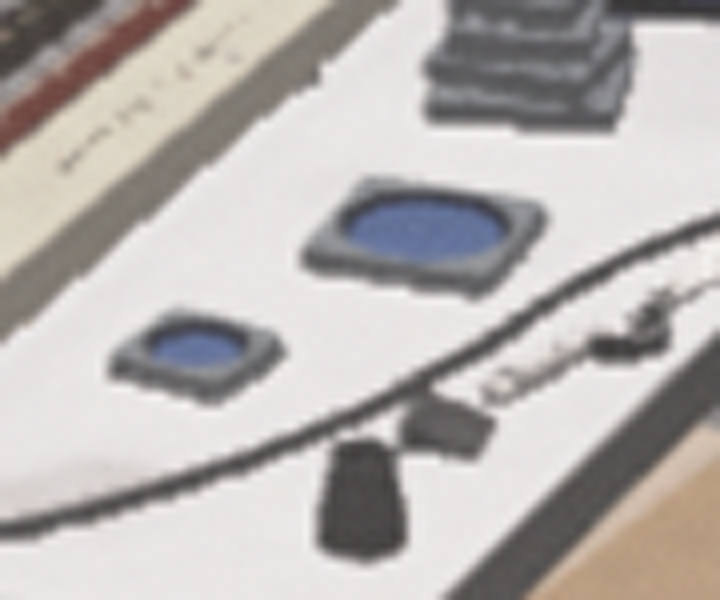

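Run:
```python
from h import *
d=dict(np.load("top0.npz")); e=dict(np.load("scene0.npz"))
f=lambda x,y,k,u,v:(u+(x+.5)/k-.5,v+(y+.5)/k-.5)
print("r26 top",world(d,*f(253,228,14,220,200),.088),"scene",world(e,*f(465,169,10,235,210),.088))
print("plate corners top", [world(d,*f(x,y,14,220,200),.02).round(4) for x,y in[(70,50),(568,50),(52,550),(556,550)]])
print("r56 bottom right disc", world(d,*f(290,280,14,220,200),.035))
print("bottle base scene",world(e,*f(197,385,10,235,210),0), "top nozzle",world(d,*f(356,90,5,170,160),.097))
print("loupe top",world(d,*f(116,402,5,330,160),.036),"scene top",world(e,*f(363,445,8,310,150),.036))
hsv=cv2.cvtColor(e["pixels"],cv2.COLOR_RGB2HSV)
m=((hsv[...,0]>100)&(hsv[...,0]<130)&(hsv[...,1]>60)).astype(np.uint8)
cs,_=cv2.findContours(m,cv2.RETR_EXTERNAL,cv2.CHAIN_APPROX_NONE)
for c in cs:
    a=cv2.contourArea(c)
    if a<20 or a>1000: continue
    (u,v),ax,an=cv2.fitEllipse(c); print(a,np.round([u,v],1),np.round(ax,1),world(e,u,v,.006).round(4))
# depth clouds near stack, by height
for n,q in(("t",d),("s",e)):
    c=cloud(q).reshape(-1,3)
    for lo,hi in((.078,.095),(.06,.072),(.042,.052),(.022,.038)):
        s=c[(abs(c[:,0]-.44)<.05)&(abs(c[:,1]-.12)<.05)&(c[:,2]>lo)&(c[:,2]<hi)]; print(n,lo,len(s),np.median(s,0).round(4),np.percentile(s,2,axis=0).round(3),np.percentile(s,98,axis=0).round(3))
```

```text
r26 top [0.43974215 0.12320713 0.088     ] scene [0.4364262  0.12684159 0.088     ]
plate corners top [array([0.4869, 0.1658, 0.02  ]), array([0.481 , 0.0767, 0.02  ]), array([0.397 , 0.1712, 0.02  ]), array([0.3911, 0.0825, 0.02  ])]
r56 bottom right disc [0.43984341 0.12545246 0.035     ]
bottle base scene [0.52509687 0.12992148 0.        ] top nozzle [0.52951565 0.11134671 0.097     ]
loupe top [ 0.37101106 -0.14664173  0.036     ] scene top [ 0.37393514 -0.1510457   0.036     ]
256.5 [125.2 393.5] [13.8 30.3] [0.4259 0.6376 0.006 ]
136.5 [170.4 384.9] [11.1 17.4] [0.3701 0.583  0.006 ]
29.5 [ 84.6 322.5] [ 3.7 19.9] [0.6548 0.5488 0.006 ]
205.0 [258.5 281.1] [11.8 22.3] [0.4216 0.2494 0.006 ]
77.0 [309.6 231.9] [ 6.4 15.8] [ 0.4362 -0.0026  0.006 ]
20.5 [334.2 193.2] [3.  9.9] [ 0.4944 -0.2443  0.006 ]
89.5 [362.7 178.2] [ 6.5 18. ] [ 0.4666 -0.3887  0.006 ]
715.0 [412.4 139.6] [26.7 53.6] [ 0.458  -0.8107  0.006 ]
56.5 [418.7 110.3] [ 7.3 14.6] [ 0.5763 -1.1882  0.006 ]
43.5 [350.6 103.8] [ 5.2 16.6] [ 0.9053 -1.1408  0.006 ]
t 0.078 92 [0.4398 0.1223 0.0867] [0.428 0.111 0.08 ] [0.451 0.134 0.091]
t 0.06 44 [0.4307 0.1162 0.066 ] [0.417 0.105 0.06 ] [0.457 0.141 0.072]
t 0.042 24 [0.4236 0.1115 0.0451] [0.416 0.099 0.042] [0.46  0.14  0.052]
t 0.022 150 [0.4291 0.1217 0.0233] [0.398 0.08  0.022] [0.481 0.168 0.038]
s 0.078 66 [0.4357 0.1295 0.0845] [0.426 0.116 0.078] [0.449 0.139 0.088]
s 0.06 75 [0.4279 0.1362 0.0681] [0.42  0.115 0.06 ] [0.45  0.145 0.072]
s 0.042 59 [0.4251 0.1427 0.0466] [0.414 0.121 0.042] [0.455 0.149 0.052]
s 0.022 138 [0.4236 0.144  0.0302] [0.41  0.114 0.022] [0.461 0.154 0.038]
```

```bash
cat > go.py <<'E'
# work out shift from measured pose to target x y z yaw(deg)
import sys,numpy as np
from cell import r
from scipy.spatial.transform import Rotation as Ro
s=r.get_state();R=np.array(s["eef_rot"]);p=np.array(s["tool_pos"])
x,y,z,yaw=map(float,sys.argv[1:5]);a=np.radians(yaw)
T=np.array([[np.cos(a),np.sin(a),0],[np.sin(a),-np.cos(a),0],[0,0,-1]])
print("pos",p.round(4),"w",round(s["gripper_width"],4),"slide",(R.T@(np.array([x,y,z])-p)).round(4),"rot",Ro.from_matrix(R.T@T).as_rotvec(degrees=True).round(2),"F",np.round(s["force"],1),"t",s["time_s"],"j",np.round(s["joint_positions"],0))
E
python3 go.py .438 .125 .36 90
```

```text
pos [0.2347 0.6858 0.4039] w 0.0851 slide [-0.4647  0.3739  0.0446] rot [ -0.     0.08 -18.89] F [ 0.2 -0.8 -0. ] t 0.1 j [-75.  34.  -0.  92.   0.  54.  -5.]
```

```bash
python3 -m inch '{"slide":[[-0.058,0.047,0],[-0.116,0.094,0],[-0.174,0.140,0],[-0.232,0.187,0],[-0.290,0.233,0],[-0.348,0.280,0],[-0.406,0.327,0],[-0.465,0.374,0]],"rotation":[[0,0,-2.5],[0,0,-5],[0,0,-7.5],[0,0,-10],[0,0,-12.5],[0,0,-15],[0,0,-17],[0,0,-19]],"claw":[1,1,1,1,1,1,1,1]}' 50; python3 go.py .438 .125 .36 90
```

```text
time_s: 1.1
tool_pos: [0.4056, 0.2139, 0.4047]
eef_rot: [[-0.003, 1.0, 0.0], [1.0, 0.003, -0.0], [-0.0, 0.0, -1.0]]
force: [1.4, 0.4, -0.6]
gripper_width: 0.0854
pos [0.4056 0.2139 0.4047] w 0.0854 slide [-0.089   0.0322  0.0447] rot [0.01 0.   0.18] F [ 1.4  0.4 -0.6] t 1.1 j [-32.  16.  -4. 125.   2.  38.  53.]
```

```bash
python3 -m inch '{"slide":[[0,0,0],[0,0,0],[0,0,0],[0,0,0]],"rotation":[[0,0,0],[0,0,0],[0,0,0],[0,0,0]],"claw":[0.5,0.5,0.5,0.5]}'; python3 go.py .438 .125 .36 90
```

```text
time_s: 1.6
tool_pos: [0.4048, 0.2171, 0.4046]
eef_rot: [[-0.004, 1.0, -0.0], [1.0, 0.004, 0.0], [0.0, -0.0, -1.0]]
force: [-0.3, 0.5, 0.2]
gripper_width: 0.043
pos [0.4048 0.2171 0.4046] w 0.043 slide [-0.0922  0.0329  0.0446] rot [-0.01 -0.01  0.24] F [-0.3  0.5  0.2] t 1.6 j [-32.  16.  -4. 125.   2.  39.  53.]
```

```bash
python3 -m inch '{"slide":[[-0.023,0.008,0.02],[-0.046,0.016,0.04],[-0.069,0.025,0.06],[-0.092,0.033,0.08],[-0.092,0.033,0.095],[-0.092,0.033,0.095],[-0.092,0.033,0.095],[-0.092,0.033,0.095]],"rotation":[[0,0,0],[0,0,0.2],[0,0,0.2],[0,0,0.2],[0,0,0.2],[0,0,0.2],[0,0,0.2],[0,0,0.2]],"claw":[0.5,0.5,0.5,0.5,0.5,0.5,0.5,0.5]}'; python3 go.py .438 .125 .2545 90
python3 - <<'E'
from cell import r
from h import *
for n,b in(("top",(200,160,300,250)),("scene",(230,170,330,260))):
    d=r.snapshot(n); np.savez(n+"1.npz",**d); crop(d,n+"1.png",*b,6)
    c=cloud(d).reshape(-1,3); s=c[(abs(c[:,0]-.438)<.08)&(abs(c[:,1]-.125)<.08)&(c[:,2]>.1)&(c[:,2]<.2)]
    print(n,len(s),s[np.argsort(s[:,2])][:12].round(3).tolist() if len(s) else 0)
E
```

```text
time_s: 2.6
tool_pos: [0.4384, 0.1245, 0.3103]
eef_rot: [[0.001, 1.0, 0.001], [1.0, -0.001, 0.0], [0.0, 0.001, -1.0]]
force: [0.0, 0.2, -0.8]
gripper_width: 0.0429
pos [0.4384 0.1245 0.3103] w 0.0429 slide [ 0.0005 -0.0004  0.0558] rot [ 0.06 -0.03 -0.04] F [ 0.   0.2 -0.8] t 2.6 j [-21.  25.  -3. 131.   3.  24.  64.]
top 71 [[0.431, 0.096, 0.141], [0.428, 0.102, 0.144], [0.432, 0.095, 0.144], [0.428, 0.1, 0.145], [0.428, 0.098, 0.145], [0.432, 0.09, 0.154], [0.432, 0.092, 0.155], [0.43, 0.096, 0.156], [0.428, 0.098, 0.156], [0.428, 0.096, 0.156], [0.428, 0.103, 0.157], [0.428, 0.1, 0.157]]
scene 474 [[0.439, 0.101, 0.135], [0.439, 0.153, 0.137], [0.432, 0.103, 0.138], [0.429, 0.102, 0.138], [0.443, 0.104, 0.138], [0.448, 0.101, 0.138], [0.44, 0.103, 0.139], [0.444, 0.153, 0.139], [0.435, 0.154, 0.139], [0.442, 0.152, 0.139], [0.432, 0.153, 0.139], [0.438, 0.103, 0.139]]
```

View pics/scene1.png

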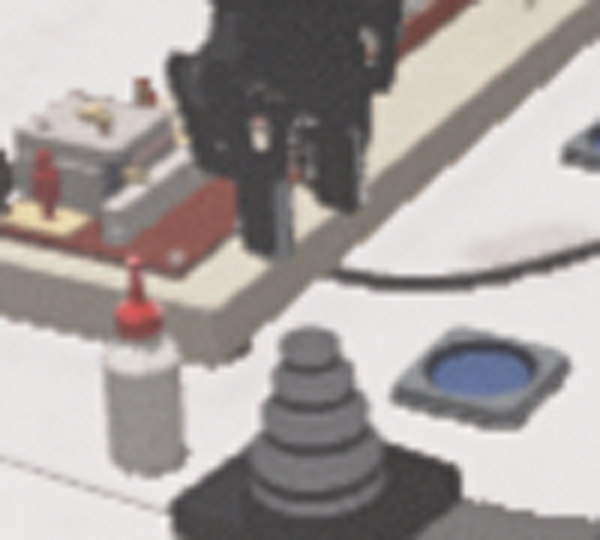

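View pics/top1.png

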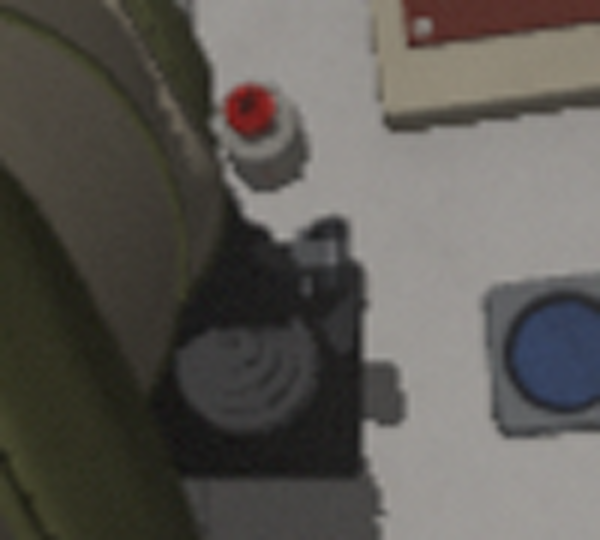

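```bash
python3 -m inch '{"slide":[[0,0,0.025],[0,0,0.045],[0,0,0.056],[0,0,0.056],[0,0,0.056]],"rotation":[[0,0,0],[0,0,0],[0,0,0],[0,0,0],[0,0,0]],"claw":[0.5,0.5,0.5,0.5,0.5]}'; python3 go.py .438 .125 .2545 90
python3 - <<'E'
from cell import r
from h import *
d=r.snapshot("scene"); crop(d,"s2.png",240,190,320,260,8)
E
```

```text
time_s: 3.32
tool_pos: [0.4385, 0.124, 0.2542]
eef_rot: [[0.002, 1.0, 0.001], [1.0, -0.002, 0.0], [0.0, 0.001, -1.0]]
force: [0.2, -0.4, 0.4]
gripper_width: 0.0428
pos [0.4385 0.124  0.2542] w 0.0428 slide [ 0.001  -0.0005 -0.0003] rot [ 0.04 -0.01 -0.09] F [ 0.2 -0.4  0.4] t 3.325 j [-22.  32.  -2. 133.   4.  15.  63.]
```

View pics/s2.png

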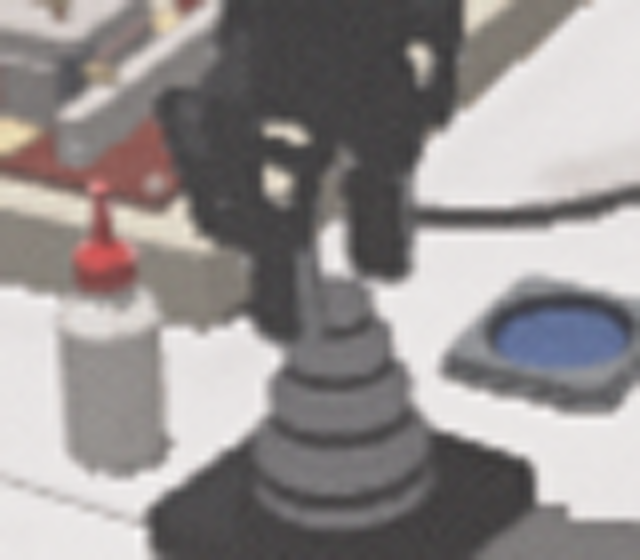

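```bash
python3 -m inch '{"slide":[[0,0,0],[0,0,0],[0,0,0],[0,0,0],[0,0,0]],"rotation":[[0,0,0],[0,0,0],[0,0,0],[0,0,0],[0,0,0]],"claw":[0.36,0.33,0.30,0.2,0.2]}' 40; python3 go.py .438 .125 .2545 90
```

```text
time_s: 4.0
tool_pos: [0.4385, 0.1239, 0.2542]
eef_rot: [[0.002, 1.0, 0.001], [1.0, -0.002, 0.0], [0.0, 0.001, -1.0]]
force: [-1.1, 0.0, 9.0]
gripper_width: 0.0236
pos [0.4385 0.1239 0.2542] w 0.0236 slide [ 0.0011 -0.0005 -0.0003] rot [ 0.04 -0.01 -0.09] F [-1.1  0.   9. ] t 4.0 j [-22.  32.  -2. 134.   4.  15.  63.]
```

```bash
python3 -m inch '{"slide":[[0,0,-0.005],[0,0,-0.015],[0,0,-0.02],[0,0,-0.02]],"rotation":[[0,0,0],[0,0,0],[0,0,0],[0,0,0]],"claw":[0.2,0.2,0.2,0.2]}' ; python3 go.py .438 .125 .2545 90
python3 - <<'E'
from cell import r
from h import *
d=r.snapshot("scene"); crop(d,"s3.png",240,190,320,260,8)
E
```

```text
time_s: 4.5
tool_pos: [0.4385, 0.1239, 0.2743]
eef_rot: [[0.002, 1.0, 0.001], [1.0, -0.002, 0.0], [0.0, 0.001, -1.0]]
force: [-0.2, 0.8, -0.8]
gripper_width: 0.0235
pos [0.4385 0.1239 0.2743] w 0.0235 slide [ 0.0011 -0.0005  0.0198] rot [ 0.06 -0.02 -0.1 ] F [-0.2  0.8 -0.8] t 4.5 j [-21.  29.  -2. 133.   3.  18.  63.]
```

View pics/s3.png

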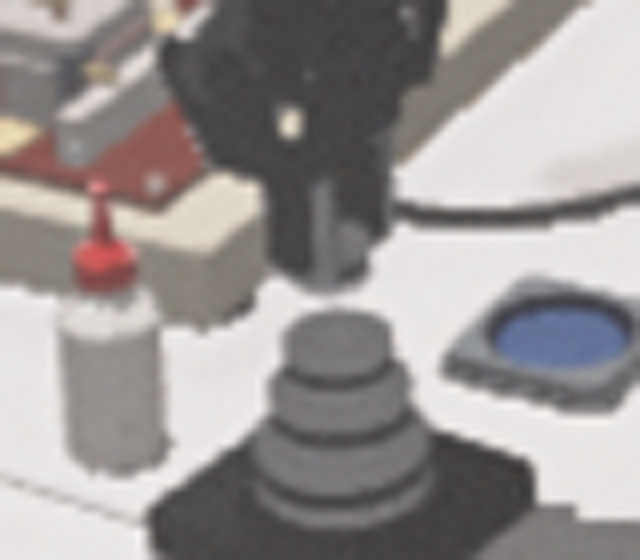

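```bash
python3 -m inch '{"slide":[[0,0,-0.03],[0,0,-0.06],[-0.045,0.007,-0.06],[-0.09,0.014,-0.06],[-0.135,0.021,-0.06],[-0.18,0.028,-0.06],[-0.225,0.035,-0.06],[-0.27,0.042,-0.06]],"rotation":[[0,0,0],[0,0,0],[0,0,0],[0,0,0],[0,0,0],[0,0,0],[0,0,0],[0,0,0]],"claw":[0.2,0.2,0.2,0.2,0.2,0.2,0.2,0.2]}' ; python3 go.py .4957 -.2456 .24 90
```

```text
time_s: 5.55
tool_pos: [0.4799, -0.1476, 0.3334]
eef_rot: [[0.002, 1.0, -0.0], [1.0, -0.002, 0.0], [0.0, -0.0, -1.0]]
force: [1.1, 0.5, -0.9]
gripper_width: 0.0233
pos [ 0.4799 -0.1476  0.3334] w 0.0233 slide [-0.098   0.016   0.0934] rot [-0.02 -0.01 -0.09] F [ 1.1  0.5 -0.9] t 5.55 j [ 14.  25.  -5. 124.   4.  31.  96.]
```

```bash
python3 -m inch '{"slide":[[0,0,0],[0,0,0]],"rotation":[[0,0,0],[0,0,0]],"claw":[0.2,0.2]}' ; python3 go.py .4957 -.2456 .24 90
```

```text
time_s: 5.8
tool_pos: [0.4797, -0.1459, 0.3334]
eef_rot: [[0.002, 1.0, -0.001], [1.0, -0.002, 0.0], [0.0, -0.001, -1.0]]
force: [-0.0, -0.1, -0.8]
gripper_width: 0.0233
pos [ 0.4797 -0.1459  0.3334] w 0.0233 slide [-0.0997  0.0163  0.0933] rot [-0.04 -0.03 -0.11] F [-0.  -0.1 -0.8] t 5.8 j [ 14.  25.  -5. 124.   4.  31.  96.]
```

```bash
python3 -m inch '{"slide":[[-0.04,0.007,0],[-0.08,0.013,0],[-0.1,0.016,0.02],[-0.1,0.016,0.06],[-0.1,0.016,0.1],[-0.1,0.016,0.12],[-0.1,0.016,0.12],[-0.1,0.016,0.12]],"rotation":[[0,0,0],[0,0,0],[0,0,0],[0,0,0],[0,0,0],[0,0,0],[0,0,0],[0,0,0]],"claw":[0.2,0.2,0.2,0.2,0.2,0.2,0.2,0.2]}' ; python3 go.py .4957 -.2456 .186 90
python3 - <<'E'
from cell import r
from h import *
for n,b in(("top",(350,150,430,220)),("scene",(300,150,380,220))):
    d=r.snapshot(n); np.savez(n+"4.npz",**d); crop(d,n+"4.png",*b,8)
E
```

```text
time_s: 6.8
tool_pos: [0.4962, -0.2454, 0.2144]
eef_rot: [[0.0, 1.0, 0.001], [1.0, -0.0, 0.0], [0.0, 0.001, -1.0]]
force: [-0.3, 1.2, 0.5]
gripper_width: 0.0235
pos [ 0.4962 -0.2454  0.2144] w 0.0235 slide [-0.0002 -0.0005  0.0284] rot [ 0.03 -0.   -0.02] F [-0.3  1.2  0.5] t 6.8 j [ 23.  39.  -3. 122.   6.  19. 104.]
```

View pics/scene4.png

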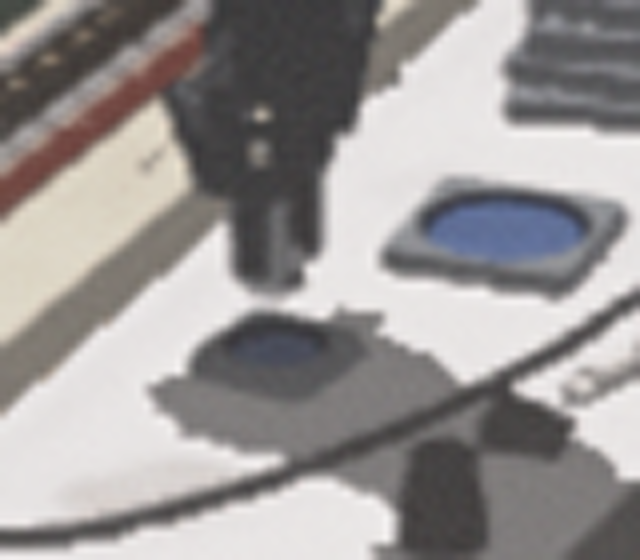

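View pics/top4.png

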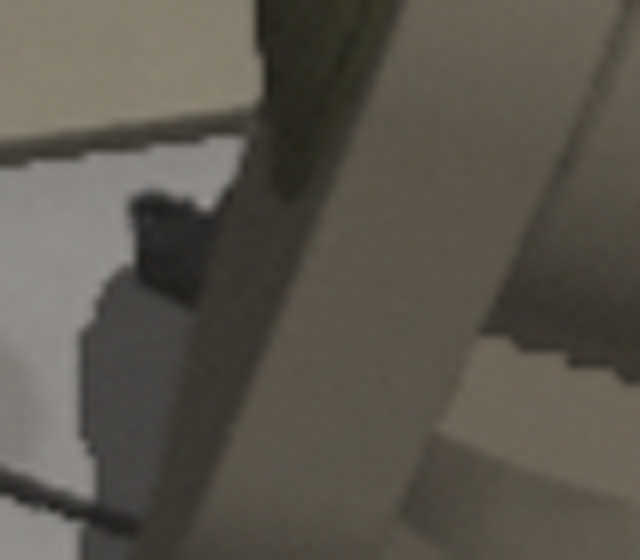

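Run:
```python
from h import *
d=dict(np.load("top0.npz")); c=cloud(d)
for u in (370,380,390,400):
    print(u,[tuple(c[v,u].round(3)) for v in range(150,172,3)])
e=dict(np.load("scene4.npz"))
K=e["camera_matrix"];P=np.linalg.inv(e["pose"])
for p in [(.4962,-.2454,.034),(.4957,-.2456,.006)]:
    q=P@np.r_[p,1];u,v=K[0,0]*q[0]/-q[2]+K[0,2],-K[1,1]*q[1]/-q[2]+K[1,2]; print("crop px",(u+.5-300)*8,(v+.5-150)*8)
```

```text
370 [(np.float64(0.592), np.float64(-0.207), np.float64(0.05)), (np.float64(0.585), np.float64(-0.207), np.float64(0.047)), (np.float64(0.579), np.float64(-0.207), np.float64(0.041)), (np.float64(0.569), np.float64(-0.205), np.float64(0.048)), (np.float64(0.563), np.float64(-0.205), np.float64(0.045)), (np.float64(0.555), np.float64(-0.204), np.float64(0.046)), (np.float64(0.56), np.float64(-0.21), np.float64(-0.002)), (np.float64(0.552), np.float64(-0.209), np.float64(-0.002))]
380 [(np.float64(0.592), np.float64(-0.233), np.float64(0.046)), (np.float64(0.583), np.float64(-0.231), np.float64(0.049)), (np.float64(0.576), np.float64(-0.231), np.float64(0.048)), (np.float64(0.569), np.float64(-0.231), np.float64(0.043)), (np.float64(0.56), np.float64(-0.229), np.float64(0.05)), (np.float64(0.557), np.float64(-0.231), np.float64(0.032)), (np.float64(0.558), np.float64(-0.236), np.float64(-0.002)), (np.float64(0.55), np.float64(-0.235), np.float64(-0.002))]
390 [(np.float64(0.59), np.float64(-0.258), np.float64(0.047)), (np.float64(0.582), np.float64(-0.257), np.float64(0.046)), (np.floa
[... 222 characters left out ...]
0.019)), (np.float64(0.556), np.float64(-0.261), np.float64(0.001)), (np.float64(0.548), np.float64(-0.261), np.float64(0.0))]
400 [(np.float64(0.588), np.float64(-0.283), np.float64(0.047)), (np.float64(0.58), np.float64(-0.282), np.float64(0.049)), (np.float64(0.572), np.float64(-0.281), np.float64(0.047)), (np.float64(0.565), np.float64(-0.281), np.float64(0.045)), (np.float64(0.561), np.float64(-0.283), np.float64(0.031)), (np.float64(0.563), np.float64(-0.289), np.float64(-0.003)), (np.float64(0.555), np.float64(-0.288), np.float64(-0.003)), (np.float64(0.546), np.float64(-0.287), np.float64(-0.0))]
crop px 274.6290667715243 283.20336641851054
crop px 276.4785932295881 347.7735894920088
```

```bash
python3 -m inch '{"slide":[[0,0,0.012],[0,0,0.022],[0,0,0.027],[0,0,0.028],[0,0,0.028]],"rotation":[[0,0,0],[0,0,0],[0,0,0],[0,0,0],[0,0,0]],"claw":[0.2,0.2,0.2,0.2,0.2]}' ; python3 go.py .4957 -.2456 .185 90
```

```text
time_s: 7.52
tool_pos: [0.4958, -0.2462, 0.1856]
eef_rot: [[0.002, 1.0, -0.0], [1.0, -0.002, -0.0], [-0.0, -0.0, -1.0]]
force: [0.6, 0.3, -1.1]
gripper_width: 0.0238
pos [ 0.4958 -0.2462  0.1856] w 0.0238 slide [ 0.0006 -0.0001  0.0006] rot [-0.   0.  -0.1] F [ 0.6  0.3 -1.1] t 7.525 j [ 22.  42.  -3. 122.   6.  16. 104.]
```

```bash
python3 -m inch '{"slide":[[0,0,0.0006],[0,0,0.0012],[0,0,0.0012]],"rotation":[[0,0,0],[0,0,0],[0,0,0]],"claw":[0.2,0.2,0.2]}' ; python3 go.py .4957 -.2456 .185 90
```

```text
time_s: 7.9
tool_pos: [0.4958, -0.2462, 0.1853]
eef_rot: [[0.002, 1.0, 0.001], [1.0, -0.002, -0.0], [-0.0, 0.001, -1.0]]
force: [-2.7, 1.5, 8.3]
gripper_width: 0.0235
pos [ 0.4958 -0.2462  0.1853] w 0.0235 slide [ 0.0006 -0.0001  0.0003] rot [ 0.04  0.02 -0.1 ] F [-2.7  1.5  8.3] t 7.9 j [ 22.  42.  -3. 122.   6.  16. 104.]
```

```bash
python3 -m inch '{"slide":[[0,0,-0.0008],[0,0,-0.0008],[0,0,-0.0008],[0,0,-0.0008],[0,0,-0.0008]],"rotation":[[0,0,0],[0,0,0],[0,0,0],[0,0,0],[0,0,0]],"claw":[0.28,0.32,0.36,0.42,0.45]}' ; python3 go.py .4957 -.2456 .185 90
python3 -m inch '{"slide":[[0,0,-0.01],[0,0,-0.04],[0,0,-0.09],[0,0,-0.13],[0,0,-0.15]],"rotation":[[0,0,0],[0,0,0],[0,0,0],[0,0,0],[0,0,0]],"claw":[0.45,0.45,0.45,0.5,0.6]}' ; python3 go.py .438 .1239 .32 90
python3 - <<'E'
from cell import r
from h import *
for n,b in(("scene",(300,150,380,220)),):
    d=r.snapshot(n); np.savez(n+"5.npz",**d); crop(d,n+"5.png",*b,8)
E
```

```text
time_s: 8.52
tool_pos: [0.4958, -0.2462, 0.1852]
eef_rot: [[0.002, 1.0, -0.0], [1.0, -0.002, 0.0], [0.0, -0.0, -1.0]]
force: [-0.8, -0.5, 0.2]
gripper_width: 0.0383
pos [ 0.4958 -0.2462  0.1852] w 0.0383 slide [ 0.0006 -0.0001  0.0002] rot [-0.   -0.   -0.09] F [-0.8 -0.5  0.2] t 8.525 j [ 22.  42.  -3. 122.   6.  16. 104.]
time_s: 9.15
tool_pos: [0.4958, -0.2463, 0.3384]
eef_rot: [[0.002, 1.0, 0.003], [1.0, -0.002, -0.001], [-0.001, 0.003, -1.0]]
force: [-0.6, -0.2, -0.4]
gripper_width: 0.0511
pos [ 0.4958 -0.2463  0.3384] w 0.0511 slide [ 0.3701 -0.0585  0.0177] rot [ 0.18  0.08 -0.11] F [-0.6 -0.2 -0.4] t 9.15 j [ 24.  28.  -5. 118.   4.  35. 106.]
```

View pics/scene5.png

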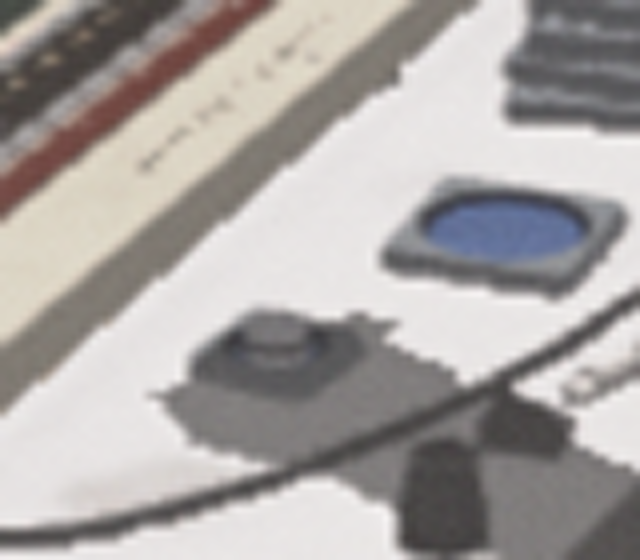

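```bash
python3 -m inch '{"slide":[[0.045,-0.007,0],[0.09,-0.014,0],[0.135,-0.021,0],[0.18,-0.028,0],[0.225,-0.036,0],[0.27,-0.043,0],[0.315,-0.050,0],[0.37,-0.0585,0]],"rotation":[[0,0,0],[0,0,0],[0,0,0],[0,0,0],[0,0,0],[0,0,0],[0,0,0],[0,0,0]],"claw":[0.6,0.6,0.6,0.6,0.6,0.6,0.6,0.6]}'; python3 -m inch '{"slide":[[0,0,0],[0,0,0]],"rotation":[[0,0,0],[0,0,0]],"claw":[0.6,0.6]}' ; python3 go.py .438 .1239 .2385 90
```

```text
time_s: 10.2
tool_pos: [0.4375, 0.1249, 0.3354]
eef_rot: [[0.003, 1.0, 0.0], [1.0, -0.003, -0.0], [-0.0, 0.0, -1.0]]
force: [0.7, 0.9, -0.2]
gripper_width: 0.0514
time_s: 10.45
tool_pos: [0.4376, 0.1237, 0.3353]
eef_rot: [[0.001, 1.0, -0.0], [1.0, -0.001, -0.001], [-0.001, -0.0, -1.0]]
force: [0.5, -1.3, -0.2]
gripper_width: 0.0513
pos [0.4376 0.1237 0.3353] w 0.0513 slide [0.0003 0.0004 0.0968] rot [-0.02  0.03 -0.05] F [ 0.5 -1.3 -0.2] t 10.45 j [-20.  23.  -3. 130.   3.  28.  64.]
```

```bash
python3 -m inch '{"slide":[[0,0,0.03],[0,0,0.06],[0,0,0.08],[0,0,0.097],[0,0,0.097],[0,0,0.097]],"rotation":[[0,0,0],[0,0,0],[0,0,0],[0,0,0],[0,0,0],[0,0,0]],"claw":[0.6,0.6,0.6,0.6,0.6,0.6]}'; python3 go.py .438 .1239 .2385 90
python3 - <<'E'
from cell import r
from h import *
d=r.snapshot("scene"); crop(d,"s6.png",240,190,320,260,8)
E
```

```text
time_s: 11.2
tool_pos: [0.4381, 0.1229, 0.2387]
eef_rot: [[0.003, 1.0, 0.0], [1.0, -0.003, -0.0], [-0.0, 0.0, -1.0]]
force: [-0.5, 0.4, -0.8]
gripper_width: 0.0512
pos [0.4381 0.1229 0.2387] w 0.0512 slide [ 0.001  -0.0001  0.0002] rot [ 0.01  0.02 -0.2 ] F [-0.5  0.4 -0.8] t 11.2 j [-22.  33.  -2. 134.   5.  13.  62.]
```

View pics/s6.png

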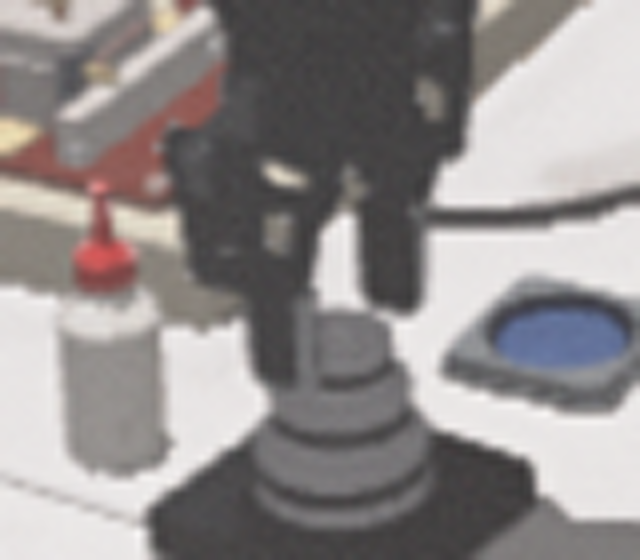

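```bash
python3 -m inch '{"slide":[[0.001,0,0],[0.001,0,0],[0.001,0,0],[0.001,0,0],[0.001,0,0],[0.001,0,0]],"rotation":[[0,0,0],[0,0,0],[0,0,0],[0,0,0],[0,0,0],[0,0,0]],"claw":[0.52,0.47,0.44,0.41,0.32,0.32]}' 45; python3 -m inch '{"slide":[[0,0,-0.005],[0,0,-0.015],[0,0,-0.04],[0,0,-0.06],[0,0,-0.06]],"rotation":[[0,0,0],[0,0,0],[0,0,0],[0,0,0],[0,0,0]],"claw":[0.32,0.32,0.32,0.32,0.32]}' ; python3 go.py .437 -.004 .2385 90
python3 - <<'E'
from cell import r
from h import *
d=r.snapshot("scene"); crop(d,"s7.png",240,190,320,260,8)
E
```

```text
time_s: 12.0
tool_pos: [0.4379, 0.1249, 0.2388]
eef_rot: [[0.002, 1.0, 0.001], [1.0, -0.002, 0.0], [0.0, 0.001, -1.0]]
force: [-1.9, -0.1, 12.2]
gripper_width: 0.0335
time_s: 12.62
tool_pos: [0.4381, 0.1249, 0.2998]
eef_rot: [[0.002, 1.0, 0.003], [1.0, -0.002, 0.001], [0.001, 0.003, -1.0]]
force: [0.1, 0.6, -1.2]
gripper_width: 0.0331
pos [0.4381 0.1249 0.2998] w 0.0331 slide [-0.129  -0.001   0.0611] rot [ 0.16 -0.06 -0.11] F [ 0.1  0.6 -1.2] t 12.625 j [-21.  26.  -3. 132.   4.  22.  63.]
```

View pics/s7.png

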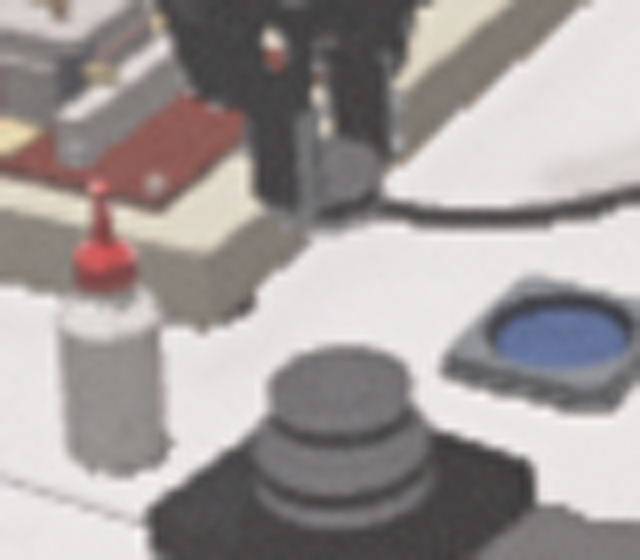

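```bash
python3 -m inch '{"slide":[[-0.043,0,0],[-0.086,0,0],[-0.129,-0.001,0],[-0.129,-0.001,0.03],[-0.129,-0.001,0.06],[-0.129,-0.001,0.085],[-0.129,-0.001,0.085],[-0.129,-0.001,0.085]],"rotation":[[0,0,0],[0,0,0],[0,0,0],[0,0,0],[0,0,0],[0,0,0],[0,0,0],[0,0,0]],"claw":[0.32,0.32,0.32,0.32,0.32,0.32,0.32,0.32]}' ; python3 go.py .437 -.004 .187 90
python3 - <<'E'
from cell import r
from h import *
d=r.snapshot("scene"); crop(d,"s8.png",270,190,350,260,8)
K=d["camera_matrix"];P=np.linalg.inv(d["pose"])
E
```

```text
time_s: 13.68
tool_pos: [0.4366, -0.004, 0.2134]
eef_rot: [[0.001, 1.0, -0.001], [1.0, -0.001, -0.0], [-0.0, -0.001, -1.0]]
force: [-0.9, -0.5, 0.3]
gripper_width: 0.0336
pos [ 0.4366 -0.004   0.2134] w 0.0336 slide [0.     0.0004 0.0264] rot [-0.04  0.01 -0.08] F [-0.9 -0.5  0.3] t 13.675 j [ -6.  36.  -2. 137.   8.   7.  75.]
```

View pics/s8.png

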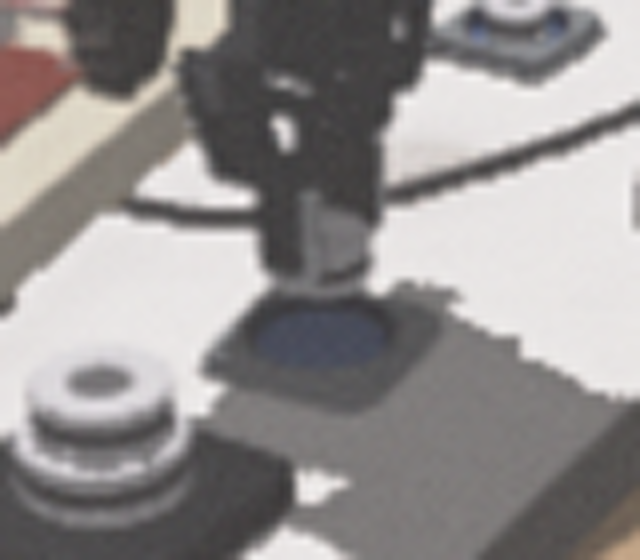

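```bash
python3 -m inch '{"slide":[[0,0,0.004],[0,0,0.008],[0,0,0.012],[0,0,0.012]],"rotation":[[0,0,0],[0,0,0],[0,0,0],[0,0,0]],"claw":[0.32,0.32,0.32,0.32]}' ; python3 go.py .437 -.004 .187 90; python3 -c "
from cell import r;print(r.get_state()['joint_positions'])"
```

```text
time_s: 14.22
tool_pos: [0.4367, -0.0042, 0.2016]
eef_rot: [[0.001, 1.0, 0.001], [1.0, -0.001, 0.0], [0.0, 0.001, -1.0]]
force: [-1.7, -0.2, -1.0]
gripper_width: 0.0331
pos [ 0.4367 -0.0042  0.2016] w 0.0331 slide [0.0002 0.0003 0.0146] rot [ 0.04 -0.02 -0.07] F [-1.7 -0.2 -1. ] t 14.225 j [ -3.  38.  -6. 137.  34.   6.  49.]
[ -2.87348412  37.62583409  -5.78926257 137.21254323  33.81268414
   6.31917684  48.81456048]
```

```bash
python3 -m inch '{"slide":[[0,0,0.003],[0,0,0.006],[0,0,0.009],[0,0,0.009],[0,0,0.009]],"rotation":[[0,0,0],[0,0,0],[0,0,0],[0,0,0],[0,0,0]],"claw":[0.32,0.32,0.32,0.32,0.32]}' ; python3 go.py .437 -.004 .186 90; python3 -c "
from cell import r;print(r.get_state()['joint_positions'])"
```

```text
time_s: 14.85
tool_pos: [0.4367, -0.0041, 0.1925]
eef_rot: [[0.002, 1.0, 0.0], [1.0, -0.002, -0.0], [-0.0, 0.0, -1.0]]
force: [-0.3, -0.5, -1.0]
gripper_width: 0.0333
pos [ 0.4367 -0.0041  0.1925] w 0.0333 slide [0.0001 0.0003 0.0065] rot [ 0.02  0.   -0.1 ] F [-0.3 -0.5 -1. ] t 14.85 j [ -2.  39.  -7. 137.  49.   6.  34.]
[ -1.7399086   38.82073185  -7.4616619  137.31522414  48.94429465
   6.20201731  33.55657823]
```

```bash
python3 -m inch '{"slide":[[0,0,0.002],[0,0,0.004],[0,0,0.006],[0,0,0.006],[0,0,0.006]],"rotation":[[0,0,0],[0,0,0],[0,0,0],[0,0,0],[0,0,0]],"claw":[0.32,0.32,0.32,0.32,0.32]}' ; python3 go.py .437 -.004 .186 90; python3 -c "
from cell import r;print(r.get_state()['joint_positions'])"
```

```text
time_s: 15.48
tool_pos: [0.4367, -0.0041, 0.1865]
eef_rot: [[0.002, 1.0, 0.0], [1.0, -0.002, -0.0], [-0.0, 0.0, -1.0]]
force: [0.1, -0.4, -1.3]
gripper_width: 0.0331
pos [ 0.4367 -0.0041  0.1865] w 0.0331 slide [0.0001 0.0003 0.0005] rot [ 0.01  0.   -0.1 ] F [ 0.1 -0.4 -1.3] t 15.475 j [ -1.  40.  -8. 137.  58.   6.  24.]
[ -1.17961315  39.63386425  -8.28107117 137.38855506  58.36847892
   6.19921256  24.11161109]
```

```bash
python3 -m inch '{"slide":[[0,0,0.0006],[0,0,0.0012],[0,0,0.0012]],"rotation":[[0,0,0],[0,0,0],[0,0,0]],"claw":[0.32,0.32,0.32]}' ; python3 go.py .437 -.004 .186 90
```

```text
time_s: 15.85
tool_pos: [0.4366, -0.0041, 0.1858]
eef_rot: [[0.002, 1.0, 0.001], [1.0, -0.002, -0.0], [-0.0, 0.001, -1.0]]
force: [-1.4, 0.7, 14.6]
gripper_width: 0.0332
pos [ 0.4366 -0.0041  0.1858] w 0.0332 slide [ 0.0001  0.0004 -0.0002] rot [ 0.07  0.01 -0.09] F [-1.4  0.7 14.6] t 15.85 j [ -1.  40.  -8. 137.  60.   6.  22.]
```

```bash
python3 -m inch '{"slide":[[0,0,-0.0008],[0,0,-0.0008],[0,0,-0.0008],[0,0,-0.0008],[0,0,-0.0008]],"rotation":[[0,0,0],[0,0,0],[0,0,0],[0,0,0],[0,0,0]],"claw":[0.41,0.45,0.5,0.56,0.6]}' ; python3 -m inch '{"slide":[[0,0,-0.01],[0,0,-0.025],[0,0,-0.04],[0,0,-0.06],[0,0,-0.09],[0,0,-0.12],[0,0,-0.135],[0,0,-0.135]],"rotation":[[0,0,0],[0,0,0],[0,0,0],[0,0,0],[0,0,0],[0,0,0],[0,0,0],[0,0,0]],"claw":[0.6,0.6,0.6,0.6,0.7,0.72,0.72,0.72]}' ; python3 go.py .438 .1245 .2212 90
python3 - <<'E'
from cell import r
from h import *
d=r.snapshot("scene"); crop(d,"s9.png",240,190,340,270,8)
E
```

```text
time_s: 16.48
tool_pos: [0.4367, -0.004, 0.1858]
eef_rot: [[0.002, 1.0, -0.0], [1.0, -0.002, 0.0], [0.0, -0.0, -1.0]]
force: [0.1, 0.5, 0.1]
gripper_width: 0.0511
time_s: 17.48
tool_pos: [0.4367, -0.0043, 0.3216]
eef_rot: [[0.003, 1.0, 0.002], [1.0, -0.003, -0.0], [-0.0, 0.002, -1.0]]
force: [0.0, -0.2, -0.2]
gripper_width: 0.0617
pos [ 0.4367 -0.0043  0.3216] w 0.0617 slide [0.1289 0.0007 0.1004] rot [ 0.12  0.01 -0.14] F [ 0.  -0.2 -0.2] t 17.475 j [ 22.  27. -40. 131.  34.  32.  46.]
```

View pics/s9.png

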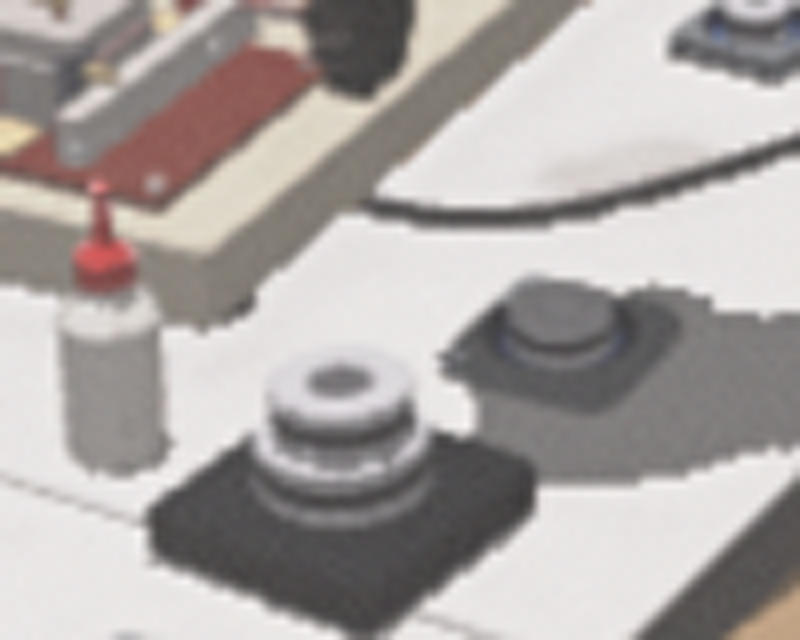

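```bash
python3 -m inch '{"slide":[[0.035,0,0],[0.07,0,0],[0.1,0,0],[0.129,0.001,0],[0.129,0.001,0.02],[0.129,0.001,0.05],[0.129,0.001,0.05],[0.129,0.001,0.05]],"rotation":[[0,0,0],[0,0,0],[0,0,0],[0,0,0],[0,0,0],[0,0,0],[0,0,0],[0,0,0]],"claw":[0.72,0.72,0.72,0.72,0.72,0.72,0.72,0.72]}' ; python3 go.py .438 .1245 .220 90
```

```text
time_s: 18.52
tool_pos: [0.4378, 0.1252, 0.2709]
eef_rot: [[0.001, 1.0, -0.001], [1.0, -0.001, -0.0], [-0.0, -0.001, -1.0]]
force: [-0.4, 0.1, 0.1]
gripper_width: 0.0616
pos [0.4378 0.1252 0.2709] w 0.0616 slide [-0.0007  0.0002  0.0509] rot [-0.05  0.02 -0.06] F [-0.4  0.1  0.1] t 18.525 j [ -0.  32. -32. 132.  41.  26.  24.]
```

```bash
python3 -m inch '{"slide":[[-0.0005,0,0.015],[-0.0005,0,0.03],[-0.0005,0,0.045],[-0.0005,0,0.051],[-0.0005,0,0.051],[-0.0005,0,0.051]],"rotation":[[0,0,0],[0,0,0],[0,0,0],[0,0,0],[0,0,0],[0,0,0]],"claw":[0.72,0.72,0.72,0.72,0.72,0.72]}'; python3 go.py .438 .1245 .220 90
python3 - <<'E'
from cell import r
from h import *
d=r.snapshot("scene"); crop(d,"s10.png",240,190,320,260,8)
E
```

```text
time_s: 19.27
tool_pos: [0.4381, 0.1244, 0.2205]
eef_rot: [[0.002, 1.0, 0.001], [1.0, -0.002, 0.0], [0.0, 0.001, -1.0]]
force: [0.1, 0.3, -1.1]
gripper_width: 0.0612
pos [0.4381 0.1244 0.2205] w 0.0612 slide [ 0.0001 -0.0001  0.0005] rot [ 0.05 -0.01 -0.11] F [ 0.1  0.3 -1.1] t 19.275 j [ -7.  37. -23. 134.  50.  18.  15.]
```

View pics/s10.png

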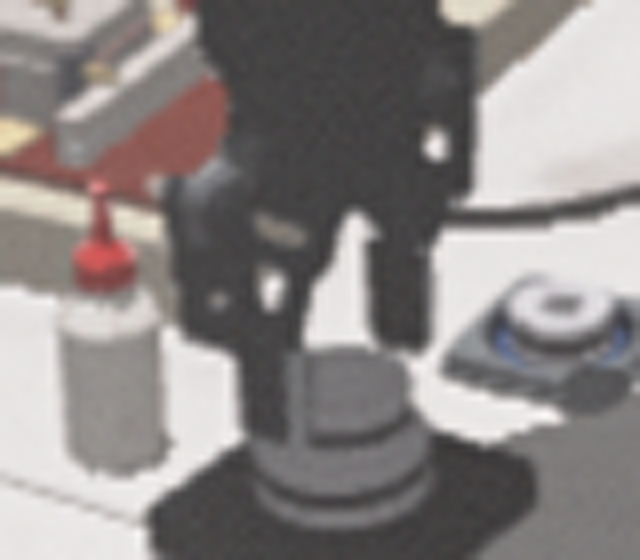

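```bash
python3 -m inch '{"slide":[[0,0,0],[0,0,0],[0,0,0],[0,0,0],[0,0,0],[0,0,0]],"rotation":[[0,0,0],[0,0,0],[0,0,0],[0,0,0],[0,0,0],[0,0,0]],"claw":[0.64,0.59,0.56,0.53,0.42,0.42]}' 50; python3 -m inch '{"slide":[[0,0,-0.005],[0,0,-0.015],[0,0,-0.04],[0,0,-0.06],[0,0,-0.06]],"rotation":[[0,0,0],[0,0,0],[0,0,0],[0,0,0],[0,0,0]],"claw":[0.42,0.42,0.42,0.42,0.42]}' ; python3 go.py .4225 .2485 .22 90
python3 - <<'E'
from cell import r
from h import *
d=r.snapshot("scene"); crop(d,"s11.png",220,190,320,290,6)
E
```

```text
time_s: 20.08
tool_pos: [0.4378, 0.1245, 0.2204]
eef_rot: [[0.001, 1.0, 0.001], [1.0, -0.001, -0.0], [-0.0, 0.001, -1.0]]
force: [-1.7, -0.2, 11.2]
gripper_width: 0.0437
time_s: 20.7
tool_pos: [0.4382, 0.1242, 0.2811]
eef_rot: [[0.003, 1.0, 0.002], [1.0, -0.003, 0.001], [0.001, 0.002, -1.0]]
force: [0.2, 0.5, -1.1]
gripper_width: 0.0434
pos [0.4382 0.1242 0.2811] w 0.0434 slide [ 0.1242 -0.0161  0.0612] rot [ 0.13 -0.05 -0.15] F [ 0.2  0.5 -1.1] t 20.7 j [  1.  32. -34. 131.  40.  27.  25.]
```

View pics/s11.png

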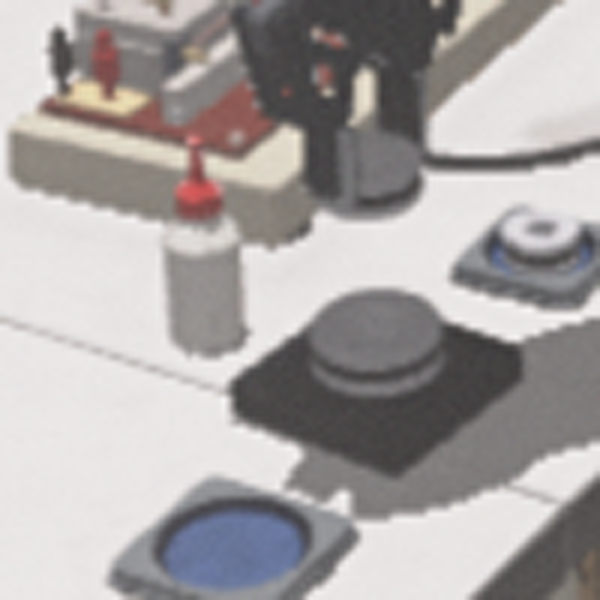

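```bash
python3 -m inch '{"slide":[[0.04,-0.005,0],[0.08,-0.01,0],[0.124,-0.016,0],[0.124,-0.016,0.03],[0.124,-0.016,0.06],[0.124,-0.016,0.075],[0.124,-0.016,0.075],[0.124,-0.016,0.075]],"rotation":[[0,0,0],[0,0,0],[0,0,0],[0,0,0],[0,0,0],[0,0,0],[0,0,0],[0,0,0]],"claw":[0.42,0.42,0.42,0.42,0.42,0.42,0.42,0.42]}' ; python3 go.py .4225 .2485 .186 90
python3 - <<'E'
from cell import r
from h import *
d=r.snapshot("scene"); crop(d,"s12.png",210,210,310,310,6)
E
```

```text
time_s: 21.75
tool_pos: [0.422, 0.2486, 0.2049]
eef_rot: [[0.001, 1.0, -0.0], [1.0, -0.001, -0.0], [-0.0, -0.0, -1.0]]
force: [-0.3, 0.1, -1.7]
gripper_width: 0.0438
pos [0.422  0.2486 0.2049] w 0.0438 slide [-0.0001  0.0005  0.0189] rot [-0.02  0.01 -0.08] F [-0.3  0.1 -1.7] t 21.75 j [-21.  40. -23. 129.  49.  20.   4.]
```

View pics/s12.png

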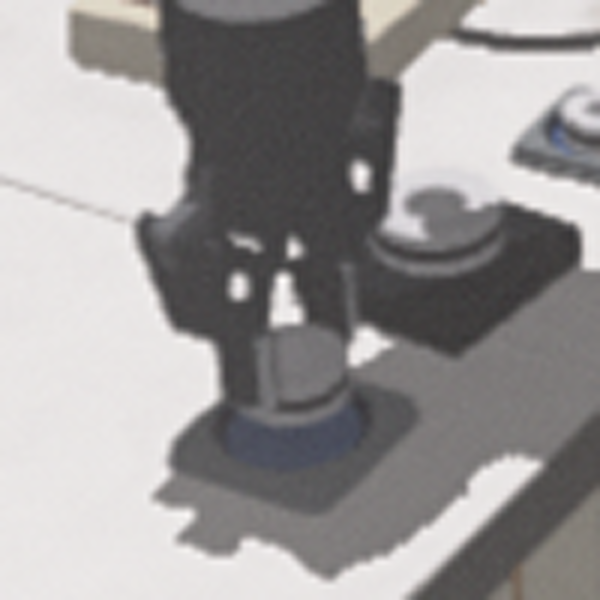

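```bash
python3 -m inch '{"slide":[[0,0,0.008],[0,0,0.015],[0,0,0.018],[0,0,0.0187],[0,0,0.0187]],"rotation":[[0,0,0],[0,0,0],[0,0,0],[0,0,0],[0,0,0]],"claw":[0.42,0.42,0.42,0.42,0.42]}' ; python3 go.py .4225 .2485 .1854 90
```

```text
time_s: 22.42
tool_pos: [0.422, 0.2486, 0.1862]
eef_rot: [[0.001, 1.0, 0.0], [1.0, -0.001, -0.0], [-0.0, 0.0, -1.0]]
force: [0.0, -0.7, -1.7]
gripper_width: 0.0434
pos [0.422  0.2486 0.1862] w 0.0434 slide [-0.0001  0.0005  0.0008] rot [ 0.    0.   -0.08] F [ 0.  -0.7 -1.7] t 22.425 j [-24.  41. -20. 130.  52.  16.   1.]
```

```bash
python3 -m inch '{"slide":[[0,0,0.0006],[0,0,0.0012],[0,0,0.0012]],"rotation":[[0,0,0],[0,0,0],[0,0,0]],"claw":[0.42,0.42,0.42]}' ; python3 go.py .4225 .2485 .1854 90
```

```text
time_s: 22.8
tool_pos: [0.4221, 0.2485, 0.1855]
eef_rot: [[0.002, 1.0, 0.001], [1.0, -0.002, 0.0], [0.0, 0.001, -1.0]]
force: [-1.4, -0.9, 6.4]
gripper_width: 0.0436
pos [0.4221 0.2485 0.1855] w 0.0436 slide [0.     0.0004 0.0001] rot [ 0.05 -0.01 -0.09] F [-1.4 -0.9  6.4] t 22.8 j [-24.  41. -19. 130.  52.  16.   1.]
```

```bash
python3 -m inch '{"slide":[[0,0,-0.0005],[0,0,-0.0005],[0,0,-0.0005],[0,0,-0.0005],[0,0,-0.0005]],"rotation":[[0,0,0],[0,0,0],[0,0,0],[0,0,0],[0,0,0]],"claw":[0.52,0.56,0.61,0.67,0.71]}' ; python3 -m inch '{"slide":[[0,0,-0.01],[0,0,-0.025],[0,0,-0.05],[0,0,-0.08],[0,0,-0.1],[0,0,-0.1]],"rotation":[[0,0,0],[0,0,0],[0,0,0],[0,0,0],[0,0,0],[0,0,0]],"claw":[0.71,0.71,0.71,0.8,0.84,0.84]}' ; python3 go.py .438 .1245 .2026 90
python3 - <<'E'
from cell import r
from h import *
d=r.snapshot("scene"); crop(d,"s13.png",210,210,310,310,6)
E
```

```text
time_s: 23.42
tool_pos: [0.4221, 0.2485, 0.1855]
eef_rot: [[0.002, 1.0, 0.0], [1.0, -0.002, -0.0], [-0.0, 0.0, -1.0]]
force: [-0.3, -1.3, -1.6]
gripper_width: 0.0607
time_s: 24.18
tool_pos: [0.4223, 0.2483, 0.2872]
eef_rot: [[0.002, 1.0, 0.002], [1.0, -0.002, 0.001], [0.001, 0.002, -1.0]]
force: [-0.3, -0.1, -0.3]
gripper_width: 0.072
pos [0.4223 0.2483 0.2872] w 0.072 slide [-0.1239  0.0158  0.0844] rot [ 0.14 -0.08 -0.14] F [-0.3 -0.1 -0.3] t 24.175 j [-12.  33. -35. 127.  37.  31.  14.]
```

View pics/s13.png

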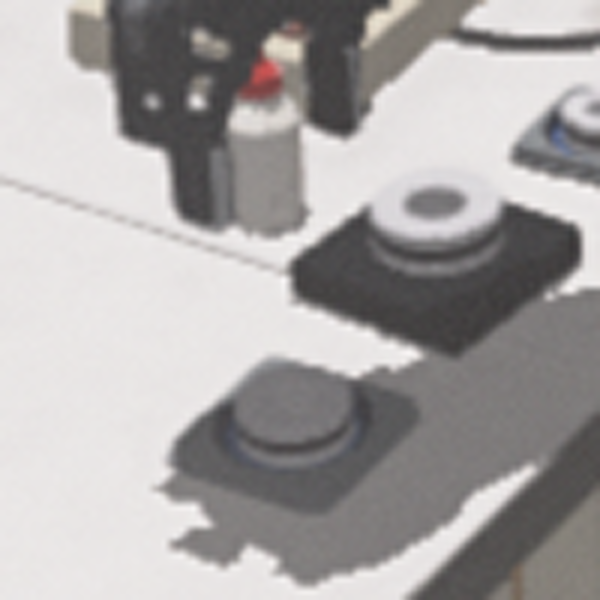

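```bash
python3 -m inch '{"slide":[[-0.04,0.005,0],[-0.08,0.01,0],[-0.124,0.016,0],[-0.124,0.016,0.02],[-0.124,0.016,0.04],[-0.124,0.016,0.06],[-0.124,0.016,0.06],[-0.124,0.016,0.06]],"rotation":[[0,0,0],[0,0,0],[0,0,0],[0,0,0],[0,0,0],[0,0,0],[0,0,0],[0,0,0]],"claw":[0.84,0.84,0.84,0.84,0.84,0.84,0.84,0.84]}' ; python3 go.py .438 .1245 .199 90
```

```text
time_s: 25.22
tool_pos: [0.4377, 0.1247, 0.2256]
eef_rot: [[0.001, 1.0, -0.001], [1.0, -0.001, -0.0], [-0.0, -0.001, -1.0]]
force: [0.1, 0.7, 0.5]
gripper_width: 0.0714
pos [0.4377 0.1247 0.2256] w 0.0714 slide [-0.0002  0.0003  0.0266] rot [-0.03  0.02 -0.06] F [0.1 0.7 0.5] t 25.225 j [ -5.  37. -25. 133.  50.  19.  16.]
```

```bash
python3 -m inch '{"slide":[[0,0,0.01],[0,0,0.02],[0,0,0.026],[0,0,0.026],[0,0,0.026]],"rotation":[[0,0,0],[0,0,0],[0,0,0],[0,0,0],[0,0,0]],"claw":[0.84,0.84,0.84,0.84,0.84]}'; python3 go.py .438 .1245 .199 90
python3 - <<'E'
from cell import r
from h import *
d=r.snapshot("scene"); crop(d,"s14.png",240,190,320,260,8)
E
```

```text
time_s: 25.85
tool_pos: [0.4379, 0.1245, 0.1997]
eef_rot: [[0.002, 1.0, 0.0], [1.0, -0.002, 0.0], [0.0, 0.0, -1.0]]
force: [0.0, -0.4, 1.1]
gripper_width: 0.0714
pos [0.4379 0.1245 0.1997] w 0.0714 slide [-0.      0.0001  0.0007] rot [ 0.01 -0.   -0.09] F [ 0.  -0.4  1.1] t 25.85 j [-10.  39. -19. 134.  55.  14.  11.]
```

View pics/s14.png

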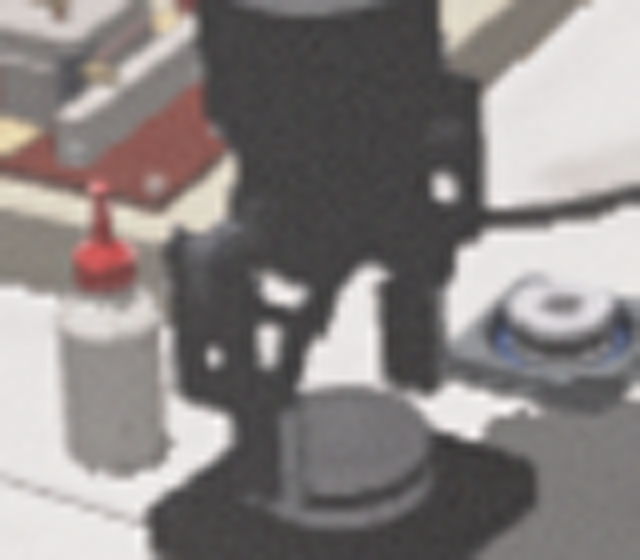

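```bash
python3 -m inch '{"slide":[[0,0,0],[0,0,0],[0,0,0],[0,0,0],[0,0,0],[0,0,0]],"rotation":[[0,0,0],[0,0,0],[0,0,0],[0,0,0],[0,0,0],[0,0,0]],"claw":[0.76,0.71,0.68,0.65,0.53,0.53]}' 60; python3 -m inch '{"slide":[[0,0,-0.005],[0,0,-0.015],[0,0,-0.04],[0,0,-0.07],[0,0,-0.1],[0,0,-0.12],[0,0,-0.12]],"rotation":[[0,0,0],[0,0,0],[0,0,0],[0,0,0],[0,0,0],[0,0,0],[0,0,0]],"claw":[0.53,0.53,0.53,0.53,0.53,0.53,0.53]}' ; python3 go.py .4675 -.389 .31 90
python3 - <<'E'
from cell import r
from h import *
d=r.snapshot("scene"); crop(d,"s15.png",240,170,320,250,7)
E
```

```text
time_s: 26.65
tool_pos: [0.4378, 0.1245, 0.2002]
eef_rot: [[0.002, 1.0, 0.001], [1.0, -0.002, 0.0], [0.0, 0.001, -1.0]]
force: [-1.5, -0.4, 15.8]
gripper_width: 0.0532
time_s: 27.52
tool_pos: [0.438, 0.1241, 0.3203]
eef_rot: [[0.003, 1.0, 0.002], [1.0, -0.003, 0.0], [0.0, 0.002, -1.0]]
force: [-1.7, -0.3, -3.1]
gripper_width: 0.0527
pos [0.438  0.1241 0.3203] w 0.0527 slide [-0.5131  0.0308  0.0102] rot [ 0.1  -0.02 -0.15] F [-1.7 -0.3 -3.1] t 27.525 j [  6.  28. -40. 129.  34.  33.  30.]
```

View pics/s15.png

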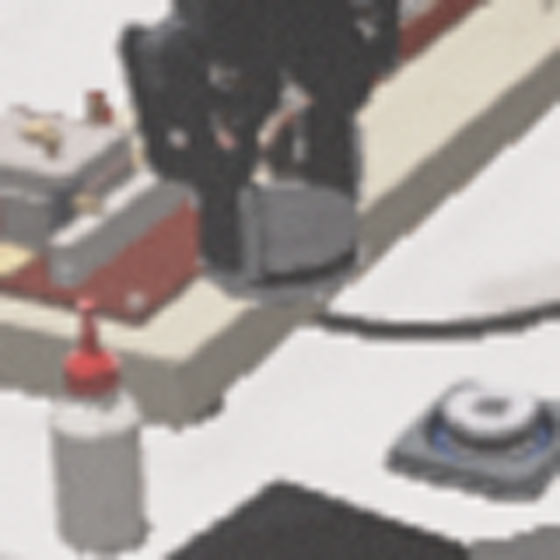

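```bash
python3 -m inch '{"slide":[[-0.03,0.003,0],[-0.065,0.005,0],[-0.1,0.007,0],[-0.135,0.009,0],[-0.17,0.011,0],[-0.205,0.013,0],[-0.24,0.015,0],[-0.26,0.016,0]],"rotation":[[0,0,0],[0,0,0],[0,0,0],[0,0,0],[0,0,0],[0,0,0],[0,0,0],[0,0,0]],"claw":[0.53,0.53,0.53,0.53,0.53,0.53,0.53,0.53]}'; python3 -m inch '{"slide":[[0,0,0]],"rotation":[[0,0,0]],"claw":[0.53]}'; python3 go.py .4675 -.389 .31 90
```

```text
time_s: 28.58
tool_pos: [0.453, -0.1374, 0.318]
eef_rot: [[0.003, 1.0, -0.002], [1.0, -0.003, 0.0], [0.0, -0.002, -1.0]]
force: [0.9, 0.7, -3.2]
gripper_width: 0.0535
time_s: 28.7
tool_pos: [0.453, -0.1371, 0.3181]
eef_rot: [[0.004, 1.0, -0.002], [1.0, -0.004, 0.0], [0.0, -0.002, -1.0]]
force: [-0.1, 0.7, -2.7]
gripper_width: 0.0532
pos [ 0.453  -0.1371  0.3181] w 0.0532 slide [-0.2519  0.0157  0.0079] rot [-0.13 -0.02 -0.26] F [-0.1  0.7 -2.7] t 28.7 j [ 40.  30. -41. 127.  35.  35.  62.]
```

```bash
python3 -m inch '{"slide":[[-0.035,0.002,0],[-0.07,0.004,0],[-0.105,0.006,0],[-0.14,0.008,0],[-0.175,0.01,0],[-0.21,0.013,0],[-0.24,0.0155,0],[-0.252,0.016,0]],"rotation":[[0,0,0],[0,0,0],[0,0,0],[0,0,0],[0,0,0],[0,0,0],[0,0,0],[0,0,0]],"claw":[0.53,0.53,0.53,0.53,0.53,0.53,0.53,0.53]}'; python3 -m inch '{"slide":[[0,0,0.03],[0,0,0.06],[0,0,0.09],[0,0,0.1],[0,0,0.1]],"rotation":[[0,0,0],[0,0,0],[0,0,0],[0,0,0],[0,0,0]],"claw":[0.53,0.53,0.53,0.53,0.53]}'; python3 go.py .4675 -.389 .186 90
python3 - <<'E'
from cell import r
from h import *
d=r.snapshot("scene"); crop(d,"s16.png",320,130,400,200,8)
E
```

```text
time_s: 29.7
tool_pos: [0.4691, -0.3882, 0.3182]
eef_rot: [[0.002, 1.0, -0.001], [1.0, -0.002, 0.001], [0.001, -0.001, -1.0]]
force: [-1.1, -0.2, -3.1]
gripper_width: 0.0531
time_s: 30.32
tool_pos: [0.4694, -0.3866, 0.2192]
eef_rot: [[0.0, 1.0, -0.001], [1.0, -0.0, 0.001], [0.001, -0.001, -1.0]]
force: [-0.8, -0.5, -2.5]
gripper_width: 0.0531
pos [ 0.4694 -0.3866  0.2192] w 0.0531 slide [-0.0024 -0.0019  0.0332] rot [-0.04 -0.06 -0.01] F [-0.8 -0.5 -2.5] t 30.325 j [ 57.  45. -35. 113.  43.  36.  83.]
```

View pics/s16.png

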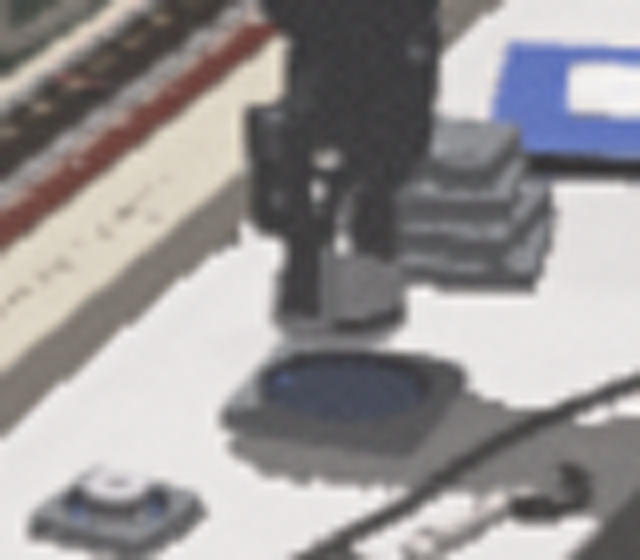

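```bash
python3 -m inch '{"slide":[[-0.0024,-0.002,0.01],[-0.0024,-0.002,0.02],[-0.0024,-0.002,0.028],[-0.0024,-0.002,0.0325],[-0.0024,-0.002,0.0325],[-0.0024,-0.002,0.0325]],"rotation":[[0,0,0],[0,0,0],[0,0,0],[0,0,0],[0,0,0],[0,0,0]],"claw":[0.53,0.53,0.53,0.53,0.53,0.53]}'; python3 go.py .4675 -.389 .185 90
```

```text
time_s: 31.12
tool_pos: [0.4672, -0.39, 0.1871]
eef_rot: [[0.002, 1.0, 0.0], [1.0, -0.002, -0.0], [-0.0, 0.0, -1.0]]
force: [0.4, -0.6, -3.2]
gripper_width: 0.0532
pos [ 0.4672 -0.39    0.1871] w 0.0532 slide [0.001  0.0003 0.0021] rot [ 0.02  0.01 -0.09] F [ 0.4 -0.6 -3.2] t 31.125 j [ 55.  47. -32. 114.  46.  33.  81.]
```

```bash
python3 -m inch '{"slide":[[0.001,0,0.0007],[0.001,0,0.0014],[0.001,0,0.002],[0.001,0,0.002]],"rotation":[[0,0,0],[0,0,0],[0,0,0],[0,0,0]],"claw":[0.53,0.53,0.53,0.53]}'; python3 go.py .4675 -.389 .185 90
```

```text
time_s: 31.62
tool_pos: [0.4671, -0.389, 0.1854]
eef_rot: [[0.002, 1.0, 0.0], [1.0, -0.002, -0.0], [-0.0, 0.0, -1.0]]
force: [-1.8, -0.3, 3.8]
gripper_width: 0.0532
pos [ 0.4671 -0.389   0.1854] w 0.0532 slide [-0.      0.0004  0.0004] rot [ 0.01  0.02 -0.1 ] F [-1.8 -0.3  3.8] t 31.625 j [ 55.  47. -32. 114.  47.  32.  80.]
```

Contact at the expected height; release and rise.

```bash
python3 -m inch '{"slide":[[0,0,0],[0,0,0],[0,0,0],[0,0,0],[0,0,0]],"rotation":[[0,0,0],[0,0,0],[0,0,0],[0,0,0],[0,0,0]],"claw":[0.64,0.68,0.73,0.79,0.83]}' ; python3 -m inch '{"slide":[[0,0,-0.01],[0,0,-0.03],[0,0,-0.06],[0,0,-0.1],[0,0,-0.15],[0,0,-0.2],[0,0,-0.2],[0,0,-0.2]],"rotation":[[0,0,0],[0,0,0],[0,0,0],[0,0,0],[0,0,0],[0,0,0],[0,0,0],[0,0,0]],"claw":[0.83,0.83,0.83,0.83,0.83,0.83,0.83,0.83]}'
python3 - <<'E'
from cell import r
from h import *
d=r.snapshot("scene"); crop(d,"s17.png",220,140,400,300,4); np.savez("scene17.npz",**d)
d=r.snapshot("top"); crop(d,"t17.png",170,150,490,260,2); np.savez("top17.npz",**d)
E
```

```text
time_s: 32.25
tool_pos: [0.4671, -0.3891, 0.185]
eef_rot: [[0.002, 1.0, 0.0], [1.0, -0.002, -0.0], [-0.0, 0.0, -1.0]]
force: [0.1, 0.3, -0.1]
gripper_width: 0.0707
time_s: 33.25
tool_pos: [0.4665, -0.3889, 0.3858]
eef_rot: [[0.002, 1.0, 0.0], [1.0, -0.002, -0.001], [-0.001, 0.0, -1.0]]
force: [0.2, 0.0, 0.6]
gripper_width: 0.0709
```

View pics/s17.png

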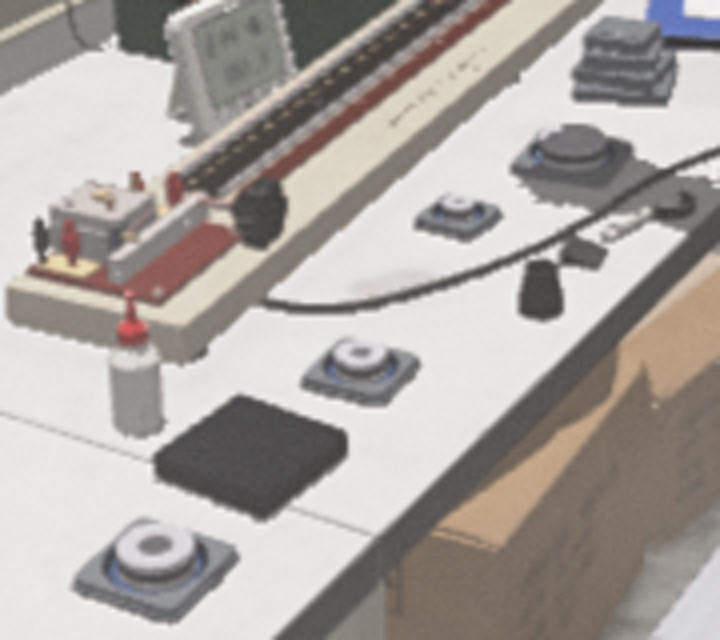

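View pics/t17.png

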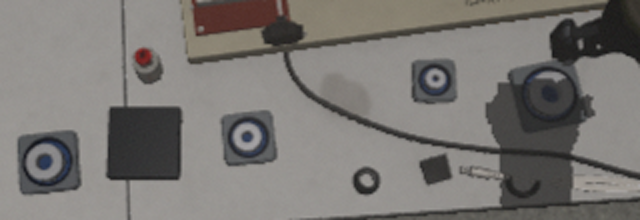

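Run:
```python
from h import *
d=dict(np.load("top17.npz")); 
t=[cv2.resize(d["pixels"][v-20:v+20,u-20:u+20,::-1],(280,280),interpolation=cv2.INTER_CUBIC) for u,v in((194,231),(294,219),(387,190),(444,197))]
cv2.imwrite("pics/t18.png",np.vstack([np.hstack(t[:2]),np.hstack(t[2:])]))
```

```text
(no output)
```

View pics/t18.png

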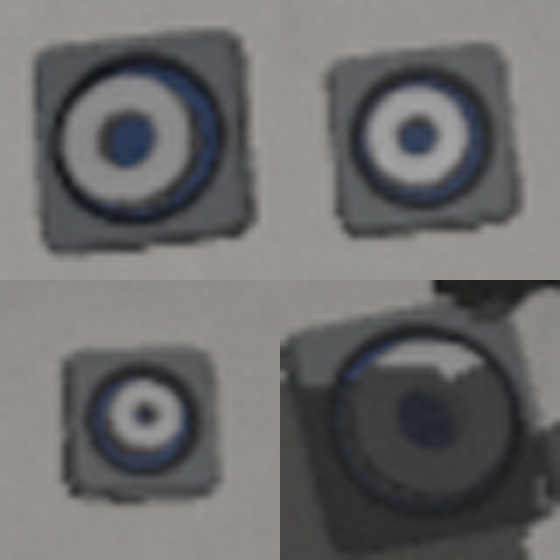

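```bash
python3 -c "
from cell import r
print(r.job_done(), r.get_state()['time_s'])"
```

```text
the job is handed in; nothing more can be done
the job is handed in; nothing more can be done
```

I took the stack apart from the top down and set each ring in its own nest: 26, 36, 46, then 56 mm. Each one was lowered until the wrist force showed contact, then released, and the job was handed in at about 33 s of the 128 s allowed.

- **Seating:** each ring made contact within about 0.5 mm of the expected height. The last scene and top pictures show all four rings lying flat in their nests. From above they look roughly centred, and the small offsets I saw fit the camera angle. I judged the centring by eye and did not measure it.
- **Bottle and loupe:** both are still standing, and by eye they look where they were in the first pictures.
- **Disagreements:**
  - The two cameras differed by about 2–4 mm, so I used values in between.
  - The gripper opening read about 2.5 mm under the true ring diameter on every grip, but all the grips held level.
  - At the 36 mm case, joint 6 came close to its limit (6.2° against 6.04°). The arm moved to a different elbow posture there and kept the tool vertical.

No verdict was reported when I handed it in.

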